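# Right the fallen oil bottles in the rack and lock the retaining bar

## Robot

A 6-joint arm with a two-finger parallel gripper is mounted at the origin on a cart in front of the work surface, level with it; the furniture and walls round the work are solid. World frame = base frame: x ahead of the robot, y to its left, z up, the work surface at z = 0. Lengths are in m, angles in rad, forces in N, time in s.
With the tool pointing down it reaches from about 0.375 to 0.9 m from the base axis. Payload 3.1 kg.
Tool frame: the origin (TCP) lies at the centre of the arm's flange, where the gripper is bolted on; the fingertips stand robot.tip_extent ahead of it and the grasp point (between the pads) lies 164 mm ahead of it (robot.tip_extent is the distance from the TCP to the fingertips, in m); z points along the fingers, y is the line along which they close (so a half turn about z gives the same grasp; the last joint's range is limited). The gripper opens to 87 mm and grips with 3 to 60 N. Pads are 19 mm wide; open, the fingers measure 117 mm over their backs; the gripper's body (75 mm by 190 mm) begins 51 mm behind the grasp point.
Start: joints at [-1.351, 0.527, 1.433, -0, 1.181, -0.178], TCP at [0.242, -0.576, 0.405] pointing down, gripper open.
Joint ranges: [-3.08, 3.08], [-0.75, 2.2], [0.22, 2.44], [-1.43, 4.57], [0, 2.65], [-2.85, 2.85]. Speed limits (rad/s): [2.79, 2.79, 3.14, 3.14, 3.14, 3.14].

## Interface

Orientations are given as a unit quaternion [x, y, z, w].
In Python, from rig import get_obs, camera, hand_in, cut_out, robot gives the robot as it stands.
- The arm moves only by the tool step_arm, never from a script. Its argument "rows" is a list of rows, each a list of 6 numbers: the shift along the world's x, y, z in m, then the turn, a rotation vector about the world's x, y, z in degrees. A call has 1 to 12 rows; each row shifts and turns the commanded pose from where the row before left it; what a row does not reach is not made up. A row lasts 1/8 s, in which the tool goes at most 62.5 mm and 10.7 degrees, less where a joint would pass 70% of its speed; a pose out of reach is approached as far as the arm can. A call is refused whole if a number of a shift passes 0.0625 or a number of a turn 10.7, either way. A call with a gripper value outside its range is refused whole. "jaw" is the finger opening in m, from 0 to 0.087, set as the call begins (left out, the last holds). The fingers move at their own pace and stop on an object; "squeeze" is the grip in N (left out, the last holds). Time passes only in rows, so rows that do not move let the fingers close. It gives the time, the measured TCP pose, the force, the opening and the grip force at its end, in the units of the state.
- get_obs(): the state, without advancing time (a new reading comes with each control period).
- camera(name): name is "scene" or "side" or "wrist"; returns a dict with "pixels" (384x512x3 uint8, blue, green, red), "depth" (384x512 float32, m along the optical axis (not along the pixel's ray), 0 where there is no reading), "fov_y" (degrees; the focal length in pixels is half the picture's height over the tangent of half this angle, whatever the lens; pixels are square), "cx", "cy" (the principal point, pixels), "extrinsics" (4x4, takes a point from camera to world coordinates); the wrist camera has in their place "mount" (4x4, takes a point from camera to tool coordinates, whose origin is the TCP and whose axes are the flange's). Camera axes: x right, y up, looking along -z (the intrinsics and any distortion apply to the point x, -y, -z); pixel columns grow to the right and rows downward; lengths in m; the calibration is good to about 2 mm. A picture is of the moment at which its call begins: read the wrist's pose just before it.
- hand_in(): hands the job in; it is judged then, once.
Trained networks look in the newest picture that a camera, given by its name, has taken for a name from the list of things; names that differ only in an ending like _2 or _b are one class to them, and where a whole thing is asked for, a point or a joint stands for the part that bears it (a point fixed in the world has none). Each returns a list of dicts, best first, with "confidence" (0 to 1); they miss things now and then, are a little off and sometimes report something else, mostly with a low value. They report only what shows in the picture. A call takes as long as a camera call. They do not tell look-alikes from the thing itself.
- cut_out(label, camera): "region" (384x512 bool, what is visible of it) and "extent" ([centre column, centre row, width, height] in pixels, round what is visible of it).
The state is a dict: "time": time; "q": joint angles; "joint_velocities": joint speeds; "joint_torque": joint torques, N m; "position": TCP position; "tool_rot": TCP orientation; "ft_force": force on the tool from outside, world axes, zero at the start; "moment": the same for the moment, N m; "grip_width": finger opening in m; "grip_force": force on a finger pad.
Only numpy, scipy, OpenCV 4.12 (cv2) and the standard library are available. Lean on these libraries where they do the work, as an engineer would, in place of code of your own. Each camera call takes 0.05 s, during which the arm holds its last target. There are 200 camera calls.

## Task

Some oil bottles have been knocked over on the bench: tip each of them up against the back panel of the grey bottle rack until it stands, so that together with the one still standing there they make a neat row, side by side with only small gaps, square and close against the panel. Then swing the retaining bar down in front of them and lock it: press its T-handle down against the spring, turn it a quarter turn clockwise as far as it goes and let it spring back up. Leave the other loose things on the bench where they are.

Things in the scene. Friction and masses are not known exactly. Their poses are not given: they have to be found in the camera images.
- rack: grey steel bottle rack fixed on the bench, for four bottles in a row. Origin on the bench; x to its back, y to its left end, z up. Floor plate 3 mm thick, x -60 to +50 mm; back panel 140 high, front face at x = +45; side cheeks 55 high, inner faces at y = +-155, with rear posts 139 high (x +23 to +49) carrying the bar's hinge. Open to the front and above
- rack_floor (a point): point on the rack's floor plate (3 mm above the bench) in the middle of the row, 30.5 mm in front of the back panel: a bottle whose foot centre has x = 0 in this frame touches the panel. Axes as the rack's
- bottle_stood: an oil bottle like the fallen ones (61 x 61 x 167 mm, collar at 116 to 131 mm), loose, still standing against the panel near the rack's left end, its middle about 40 mm from the left cheek. Origin at the centre of its underside, z up
- bottle_1: square oil bottle 61 x 61 x 167 mm, 0.24 to 0.42 kg, lying on a flat side. Origin: centre of its underside (foot), 30 mm above the bench when lying; own z runs foot to nozzle. Body 61 wide up to 95 mm from the foot; a round collar 36 mm across at 116 to 131 mm is good to grip; cone from 133 to 167. Mass centre 60 mm from the foot: held lightly by the collar it turns in the pads, foot hanging
- bottle_2: square oil bottle 61 x 61 x 167 mm, 0.24 to 0.42 kg, lying on a flat side. Origin: centre of its underside (foot), 30 mm above the bench when lying; own z runs foot to nozzle. Body 61 wide up to 95 mm from the foot; a round collar 36 mm across at 116 to 131 mm is good to grip; cone from 133 to 167. Mass centre 60 mm from the foot: held lightly by the collar it turns in the pads, foot hanging
- bottle_3: square oil bottle 61 x 61 x 167 mm, 0.24 to 0.42 kg, lying on a flat side. Origin: centre of its underside (foot), 30 mm above the bench when lying; own z runs foot to nozzle. Body 61 wide up to 95 mm from the foot; a round collar 36 mm across at 116 to 131 mm is good to grip; cone from 133 to 167. Mass centre 60 mm from the foot: held lightly by the collar it turns in the pads, foot hanging
- bar (a joint): retaining bar, 8 mm steel wire bent to a U, hinged on the rear posts about the rack's y. rad: 0 = shut, its cross wire in front of the bottles (95 mm above the bench, 25 mm in front of the rack's origin); 1.99 = straight up; 2.6 = fully back, behind the panel; starts at 2.35 to 2.6. A friction hinge: stays where it is left; 2 to 4 N on the wire move it
- bar_pivot (a point): middle of the bar's hinge axis: 40 mm behind the rack's origin, 125 mm above the bench
- bar_mid (a point): middle of the bar's cross wire, 72 mm from the hinge axis
- lock_push (a joint): depth the T-handle's spring stem is pressed in, m: 0 = out, 0.0125 = fully in (4 N to start, 12 N fully in). With the bar shut, a cross pin on the stem passes down through a slot in the plate on the rack's right cheek; it can be turned beneath from 0.0105 on; turned home and let go it springs up behind the plate and holds at 0.009 (locked)
- lock_turn (a joint): turn of the T-handle, rad, clockwise from above: 0 = grip bar along the rack's x, across the wire (the pin then fits the slot); 1.40 = home, nearly along the wire. With the pin in the slot it turns only when pressed fully in; a ridge holds it beyond 1.2 once it has sprung up
- knob_grip (a point): middle of the T-handle's black grip bar, 46 x 13 x 20 mm high, on an upright stem at the right end of the retaining bar, outside the right cheek (188 mm right of the rack's middle). Bar shut and handle out: 149 mm above the bench, 25 mm in front of the rack's origin; it locks into a plate 80 high beneath it on the cheek
- carton: small white taped carton, 51 x 72 x 42 mm, a bystander on the bench; origin at the centre of its underside
- bracket: milled aluminium angle bracket, 45 x 70 x 48 mm, a bystander left of the rack; origin at the centre of its underside
- shaft: turned steel shaft, 16 mm thick, 103 mm long along its y, lying flat, a bystander; origin at the middle of its underside
Not all that is in view belongs to the job. What is shaped like the bottle_2 but blue is not meant.

How it is judged:
By the outcome, as a careful person would: the job done as asked, in the order asked, and still so for the second after the job is handed in, with the robot touching nothing.
Of bottle_1, bottle_2, bottle_3 only 2 to 3 are there at a start; the rules pass over those that are not, and their reading is None.
At some moment in a run one of bottle_1, bottle_2, bottle_3 may be knocked a few centimetres aside while the robot is not near it.
It also fails if it takes over 210 s, if anything falls off the work surface, if the arm or the gripper's body presses on something with over 40 N, if the wrist force passes 120 N, or if a joint passes its speed limit or range.

## Working session

There is one attempt and no reset: what is moved stays moved. The work goes in short steps, Python scripts to look and compute and a tool call to move; the robot and the scene stay as the last step left them, time stands still between calls to the robot, and variables do not carry over. Pictures are saved under pics/ and viewed, at most 14 in all, crops included, and the job is handed in when it is done.

Besides the shell and the picture viewer there is one more tool, called after "Call:" as name(argument=value, ...), one argument or row to a line, values as JSON. step_arm: Moves the arm, as the interface text tells. Its arguments: {"type":"object","properties":{"rows":{"type":"array"},"jaw":{"type":"number"},"squeeze":{"type":"number"}},"required":["rows"]}

```bash
ls; mkdir -p pics; cat > h.py <<'E'
import numpy as np, cv2
from rig import get_obs, camera, hand_in, cut_out, robot
from scipy.spatial.transform import Rotation as R
def T_tool(o):
    T=np.eye(4);T[:3,:3]=R.from_quat(o["tool_rot"]).as_matrix();T[:3,3]=o["position"];return T
def shot(name):
    o=get_obs();c=camera(name)
    c["E"]=np.array(c["extrinsics"]) if "extrinsics" in c else T_tool(o)@np.array(c["mount"])
    c["f"]=192/np.tan(np.radians(c["fov_y"])/2)
    return c
def cloud(c):
    v,u=np.mgrid[:384,:512];d=c["depth"]
    p=np.stack([(u-c["cx"])/c["f"]*d,-(v-c["cy"])/c["f"]*d,-d],-1)
    w=p@c["E"][:3,:3].T+c["E"][:3,3]; w[d<=0]=np.nan
    return w
def proj(c,P):
    q=(np.asarray(P)-c["E"][:3,3])@c["E"][:3,:3]
    return np.stack([c["cx"]-c["f"]*q[...,0]/q[...,2],c["cy"]+c["f"]*q[...,1]/q[...,2]],-1)
E
python3 - <<'E'
from h import *
print(get_obs(), robot.tip_extent)
ims=[]
for n in ["scene","side"]:
    c=shot(n); print(n,c.keys(),c["fov_y"],c["cx"],c["cy"],c["E"].round(3).tolist())
    cv2.imwrite(f"pics/{n}0.png",cv2.resize(c["pixels"],(800,600)))
    np.savez(f"{n}0.npz",w=cloud(c),p=c["pixels"])
    for l in ["rack","bottle_1","bottle_stood","bar","knob_grip","carton","bracket","shaft"]:
        for r in cut_out(l,n): print(l,round(r["confidence"],2),np.round(r["extent"]),np.nanmedian(cloud(c)[r["region"]],axis=0).round(3))
E
```

```text
pics
{'time': 0.0, 'q': array([-1.35150277e+00,  5.28498872e-01,  1.43389448e+00, -7.24046064e-07,
        1.18136433e+00, -1.78526345e-01]), 'joint_velocities': array([-0.0006494 , -0.0012982 , -0.00071767, -0.00147108, -0.0005365 ,
        0.00065006]), 'joint_torque': array([-5.48015978e-04, -4.40045285e+01, -1.76593584e+01,  6.32988755e-02,
        5.82568883e-02, -1.59308465e-04]), 'position': array([ 0.24206909, -0.57585667,  0.40375359]), 'tool_rot': array([ 9.80281953e-01,  1.97600912e-01, -2.23987473e-05, -1.08228415e-03]), 'ft_force': array([-0.34644833, -0.13728677, -0.1950448 ]), 'moment': array([-0.0517829 ,  0.01572141, -0.01845054]), 'grip_force': 0.0, 'grip_width': 0.0869692678097626} 0.1822
scene dict_keys(['pixels', 'depth', 'fov_y', 'cx', 'cy', 'extrinsics', 'E', 'f']) 44.64752069760217 250.615505137576 192.86160198771663 [[-0.654, 0.302, -0.693, -0.592], [-0.756, -0.257, 0.601, 0.93], [0.003, 0.918, 0.397, 0.769], [0.0, 0.0, 0.0, 1.0]]
rack 0.77 [214. 195. 104.  87.] [ 0.683 -0.013  0.054]
bottle_1 0.92 [255. 229.  42.  24.] [0.43  0.003 0.045]
bottle_1 0.63 [182.
[... 661 characters left out ...]
568152 189.73186445094245 [[-0.913, 0.156, -0.378, 0.151], [-0.409, -0.367, 0.835, 0.782], [-0.008, 0.917, 0.399, 0.48], [0.0, 0.0, 0.0, 1.0]]
rack 0.83 [196. 191. 125. 118.] [ 0.68  -0.003  0.049]
bottle_1 0.91 [293. 187.  28.  23.] [ 0.462 -0.205  0.045]
bottle_1 0.85 [211. 276.  55.  61.] [0.466 0.297 0.051]
bottle_1 0.85 [271. 217.  42.  39.] [0.441 0.02  0.047]
bottle_1 0.48 [122. 271.  26.  35.] [0.664 0.335 0.009]
bottle_stood 0.79 [176. 207.  33.  60.] [0.651 0.152 0.094]
bar 0.76 [179. 167.  88.  66.] [ 0.718 -0.048  0.181]
carton 0.87 [288. 279.  23.  38.] [0.33  0.238 0.04 ]
carton 0.7 [210. 275.  55.  61.] [0.465 0.297 0.05 ]
bracket 0.76 [123. 269.  29.  39.] [0.664 0.335 0.009]
```

```bash
python3 - <<'E'
import cv2
a=cv2.imread("pics/side0.png")
# side original crop from 800x600 (scale 1.5625)
c=a[190:530,120:560]; cv2.imwrite("pics/side0c.png",cv2.resize(c,(776,600),interpolation=cv2.INTER_CUBIC))
E
```

```text
(no output)
```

View pics/scene0.png

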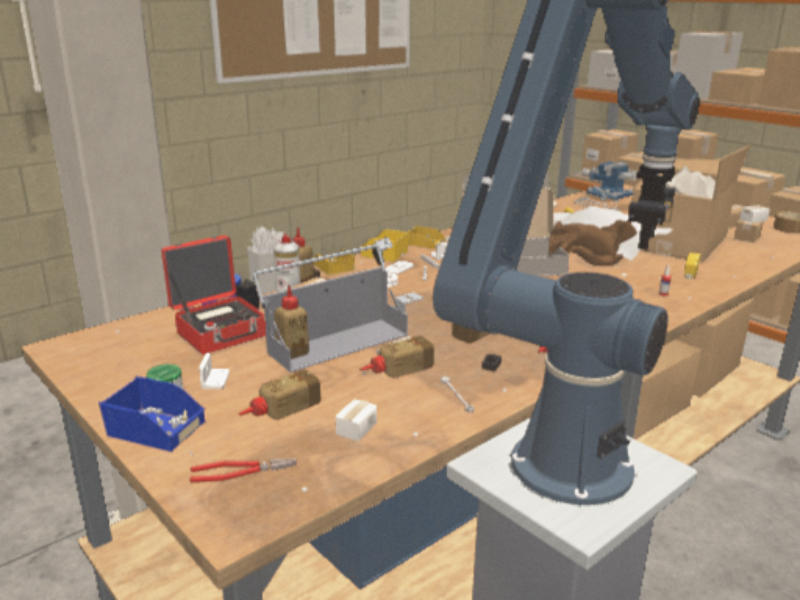

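View pics/side0c.png

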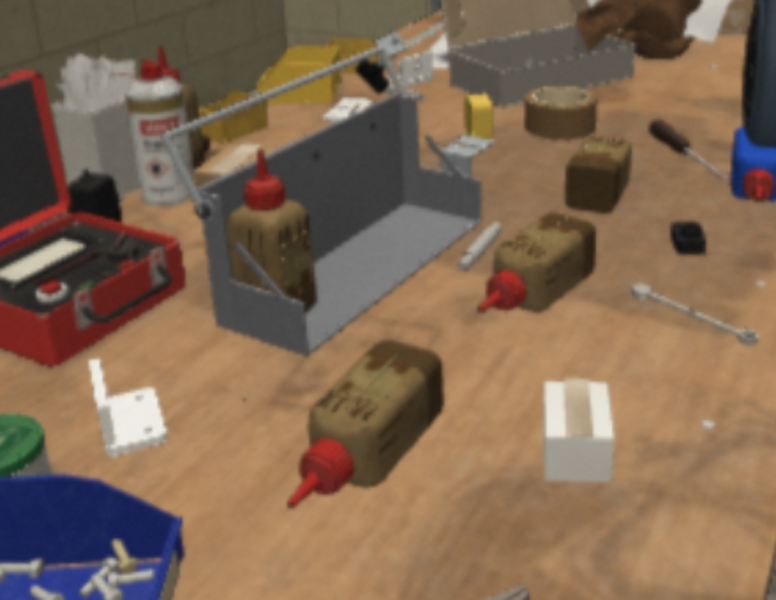

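Call:
step_arm(
  rows=[
    [0.02,0.058,0.012,0,0,0],
    [0.02,0.058,0.012,0,0,0],
    [0.02,0.058,0.012,0,0,0],
    [0.02,0.058,0.012,0,0,0],
    [0.02,0.058,0.012,0,0,0],
    [0.02,0.058,0.012,0,0,0],
    [0.02,0.058,0.012,0,0,0],
    [0.02,0.058,0.012,0,0,0],
    [0.02,0.058,0,0,0,0],
    [0.02,0.058,0,0,0,0],
    [0,0,0,0,0,0],
    [0,0,0,0,0,0],
  ],
)

```text
time: 2.4
position: [0.442, 0.0038, 0.5007]
tool_rot: [0.98, 0.198, -0.0, 0.0]
ft_force: [-0.3, 0.4, -0.4]
grip_width: 0.0871
grip_force: 0.0
```

```bash
python3 - <<'E'
from h import *
o=get_obs();print(o["position"],o["q"].round(3),o["time"])
c=shot("wrist");print(np.array(c["mount"]).round(3).tolist(),c["fov_y"],c["cx"],c["cy"])
w=cloud(c);np.savez("wr1.npz",w=w,p=c["pixels"])
cv2.imwrite("pics/wr1.png",cv2.resize(c["pixels"],(800,600)))
for l in ["rack","bottle_1","bottle_stood","bar","knob_grip","shaft"]:
    for r in cut_out(l,"wrist"): print(l,round(r["confidence"],2),np.round(r["extent"]),np.nanmedian(w[r["region"]],axis=0).round(3))
E
```

```text
[0.44195143 0.0037863  0.50072794] [-2.450e-01  1.560e-01  1.733e+00 -1.000e-03  1.252e+00  9.270e-01] 2.4
[[-0.001, 0.962, 0.273, 0.076], [1.0, 0.001, -0.001, 0.001], [-0.002, 0.273, -0.962, 0.02], [0.0, 0.0, 0.0, 1.0]] 63.934054590806994 258.52659320015044 193.61671789079705
rack 0.56 [346.  61. 328. 121.] [ 0.636 -0.078  0.004]
rack 0.22 [326. 112.  61.  30.] [ 0.543 -0.062  0.014]
bottle_1 0.78 [ 72.  58. 134.  77.] [0.483 0.259 0.059]
bottle_1 0.78 [433. 205. 109.  61.] [ 0.477 -0.246  0.06 ]
bottle_1 0.74 [263. 154. 105.  85.] [ 0.458 -0.006  0.059]
bar 0.76 [492.  17.  40.  34.] [ 0.681 -0.145  0.144]
shaft 0.68 [324. 111.  62.  26.] [ 0.544 -0.061  0.014]
```

View pics/wr1.png

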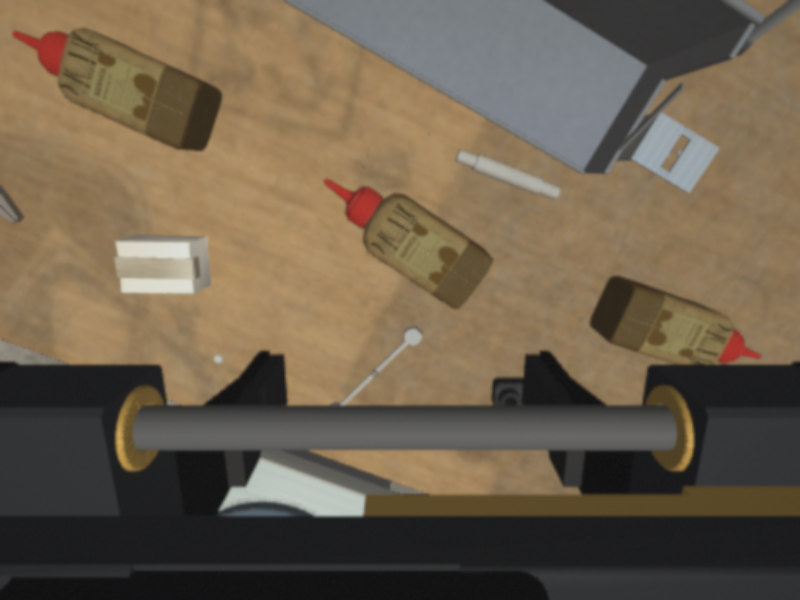

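```bash
cat > bot.py <<'E'
from h import *
def bottles(w,p,regs):
    hsv=cv2.cvtColor(p,cv2.COLOR_BGR2HSV).astype(int)
    for r in regs:
        m=cv2.dilate(r["region"].astype(np.uint8),np.ones((7,7)))>0
        m&=w[...,2]>0.008
        red=m&((hsv[...,0]<8)|(hsv[...,0]>172))&(hsv[...,1]>150)&(hsv[...,2]>60)
        top=m&(w[...,2]>0.052)&~red
        P=w[top][:,:2].astype(np.float32)
        if len(P)<30: continue
        rc=cv2.minAreaRect(P); bx=cv2.boxPoints(rc)
        rp=np.nanmedian(w[red],axis=0)
        d=rp[:2]-rc[0]; 
        es=[bx[1]-bx[0],bx[2]-bx[1]]; e=max(es,key=lambda e:abs(e@d)/np.linalg.norm(e)); e=e/np.linalg.norm(e); e*=np.sign(e@d)
        n=np.array([-e[1],e[0]]); t=P@n; s=P@e
        lat=(np.percentile(t,2)+np.percentile(t,98))/2
        R0=w[red][:,:2]; rl=np.median(R0@n)
        print("rect",np.round(rc[0],4),np.round(rc[1],4),"yaw",np.degrees(np.arctan2(e[1],e[0])).round(1),"s",np.percentile(s,[1,99]).round(4),"lat body/red",lat.round(4),rl.round(4))
        f=np.percentile(s,1); 
        print("   foot",(f*e+lat*n).round(4),"collar",((f+.1235)*e+lat*n).round(4),"red s range",(np.percentile(R0@e,[1,99])-f).round(4),"n",len(P))
E
python3 - <<'E'
from bot import *
c=shot("wrist");w=cloud(c)
bottles(w,c["pixels"],cut_out("bottle_1","wrist"))
# rack
for n in ["scene","side"]:
    d=np.load(n+"0.npz");P=d["w"].reshape(-1,3)
    m=(abs(P[:,1])<.15)&(P[:,2]>.03)&(P[:,2]<.12)&(P[:,0]>.64)&(P[:,0]<.76)
    Q=P[m]; m2=np.ones(len(Q),bool)
    rng=np.random.default_rng(0);best=None
    for i in range(300):
        a,b=Q[rng.choice(len(Q),2,replace=False)]
        t=b[:2]-a[:2];L=np.linalg.norm(t)
        if L<.05: continue
        nn=np.array([t[1],-t[0]])/L
        inl=abs((Q[:,:2]-a[:2])@nn)<.004
        if best is None or inl.sum()>best.sum(): best=inl
    I=Q[best];cen=I[:,:2].mean(0);u,s,v=np.linalg.svd(I[:,:2]-cen);t=v[0]*np.sign(v[0][1])
    print(n,len(Q),len(I),"cen",cen.round(4),"rack y dir deg",np.degrees(np.arctan2(t[1],t[0])).round(2),"y span",np.percentile((I[:,:2])@t,[0.5,99.5]).round(4),"std",s[1]/len(I)**.5, "off",(cen@np.array([t[1],-t[0]])).round(4))
E
```

```text
rect [0.4815 0.2629] [0.1099 0.0595] yaw 88.5 s [0.2218 0.328 ] lat body/red -0.4746 -0.4748
   foot [0.4803 0.2091] collar [0.4836 0.3326] red s range [0.1149 0.1633] n 4167
rect [ 0.4519 -0.016 ] [0.1107 0.0594] yaw 79.3 s [0.0153 0.1213] lat body/red -0.4473 -0.4484
   foot [ 0.4423 -0.068 ] collar [0.4653 0.0533] red s range [0.1121 0.1612] n 3196
rect [ 0.4719 -0.1709] [0.0639 0.2828] yaw -89.5 s [0.0363 0.3121] lat body/red 0.4718 0.4775
   foot [ 0.472  -0.0326] collar [ 0.473  -0.1561] red s range [0.2858 0.3327] n 2912
scene 1349 866 cen [ 0.6881 -0.0255] rack y dir deg 84.64 y span [-0.0747  0.187 ] std 0.0021424837352481295 off 0.6875
side 1399 1133 cen [ 0.6864 -0.0302] rack y dir deg 84.79 y span [-0.0735  0.2075] std 0.0012756037561208974 off 0.6863
```

Call:
step_arm(
  rows=[
    [0.035,0,0,0,0,-9.4],
    [0.035,0,0,0,0,-9.4],
    [0.03,0,0,0,0,-9.3],
    [0,0,0,0,0,0],
    [0,0,0,0,0,0],
  ],
)

```text
time: 3.48
position: [0.5414, 0.0037, 0.5003]
tool_rot: [0.999, -0.046, -0.001, -0.0]
ft_force: [-0.0, 0.4, -0.4]
grip_width: 0.0871
grip_force: 0.0
```

```bash
python3 - <<'E'
from bot import *
o=get_obs();print(o["position"],o["q"].round(3),o["time"])
c=shot("wrist");w=cloud(c);np.savez("wr2.npz",w=w,p=c["pixels"])
cv2.imwrite("pics/wr2.png",cv2.resize(c["pixels"],(800,600)))
for l in ["rack","bottle_stood","bar","knob_grip"]:
    for r in cut_out(l,"wrist"): print(l,round(r["confidence"],2),np.round(r["extent"]),np.nanmedian(w[r["region"]],axis=0).round(3))
th=np.radians(-5.3);X=np.array([np.cos(th),np.sin(th)]);Y=np.array([-X[1],X[0]])
P=w.reshape(-1,3);P=P[np.isfinite(P[:,0])]
a=P[:,:2]@X;b=P[:,:2]@Y;z=P[:,2]
m=(z>.03)&(z<.12)&(a>.67)&(a<.70)
print("panel pts",m.sum(),np.percentile(a[m],[5,25,50,75,95]).round(4), "fit slope deg",np.degrees(np.polyfit(b[m],a[m],1)[0]).round(2))
for lo,hi in [(-.25,-.1),(.1,.25)]:
    m=(z>.012)&(z<.05)&(a>.60)&(a<.67)&(b>lo)&(b<hi)
    h,e=np.histogram(b[m],bins=40);print(list(zip(e[:-1].round(3),h)))
E
```

```text
[0.54138694 0.00368024 0.50027766] [-0.2    0.312  1.517 -0.     1.315  1.462] 3.475
rack 0.94 [226.  65. 376. 130.] [ 0.66  -0.008  0.005]
rack 0.53 [227.  24. 376.  46.] [0.699 0.175 0.152]
bottle_stood 0.65 [142.  67.  78.  61.] [0.667 0.117 0.112]
bar 0.74 [226.  23. 376.  44.] [0.702 0.176 0.155]
panel pts 5064 [0.6728 0.6824 0.6878 0.6882 0.6885] fit slope deg -1.02
[(np.float64(0.0), np.int64(0)), (np.float64(0.025), np.int64(0)), (np.float64(0.05), np.int64(0)), (np.float64(0.075), np.int64(0)), (np.float64(0.1), np.int64(0)), (np.float64(0.125), np.int64(0)), (np.float64(0.15), np.int64(0)), (np.float64(0.175), np.int64(0)), (np.float64(0.2), np.int64(0)), (np.float64(0.225), np.int64(0)), (np.float64(0.25), np.int64(0)), (np.float64(0.275), np.int64(0)), (np.float64(0.3), np.int64(0)), (np.float64(0.325), np.int64(0)), (np.float64(0.35), np.int64(0)), (np.float64(0.375), np.int64(0)), (np.float64(0.4), np.int64(0)), (np.float64(0.425), np.int64(0)), (np.float64(0.45), np.int64(0)), (np.float64(0.475), np.int64(0)), (np.float64(0.5), np.int64(0)), (np.float64(0.525), np.int6
[... 1266 characters left out ...]
0.198), np.int64(2)), (np.float64(0.2), np.int64(2)), (np.float64(0.202), np.int64(2)), (np.float64(0.203), np.int64(2)), (np.float64(0.205), np.int64(2)), (np.float64(0.207), np.int64(0)), (np.float64(0.209), np.int64(0)), (np.float64(0.211), np.int64(0)), (np.float64(0.213), np.int64(0)), (np.float64(0.215), np.int64(0)), (np.float64(0.216), np.int64(0)), (np.float64(0.218), np.int64(0)), (np.float64(0.22), np.int64(0)), (np.float64(0.222), np.int64(0)), (np.float64(0.224), np.int64(0)), (np.float64(0.226), np.int64(0)), (np.float64(0.228), np.int64(0)), (np.float64(0.229), np.int64(0)), (np.float64(0.231), np.int64(0)), (np.float64(0.233), np.int64(0)), (np.float64(0.235), np.int64(221))]
```

View pics/wr2.png

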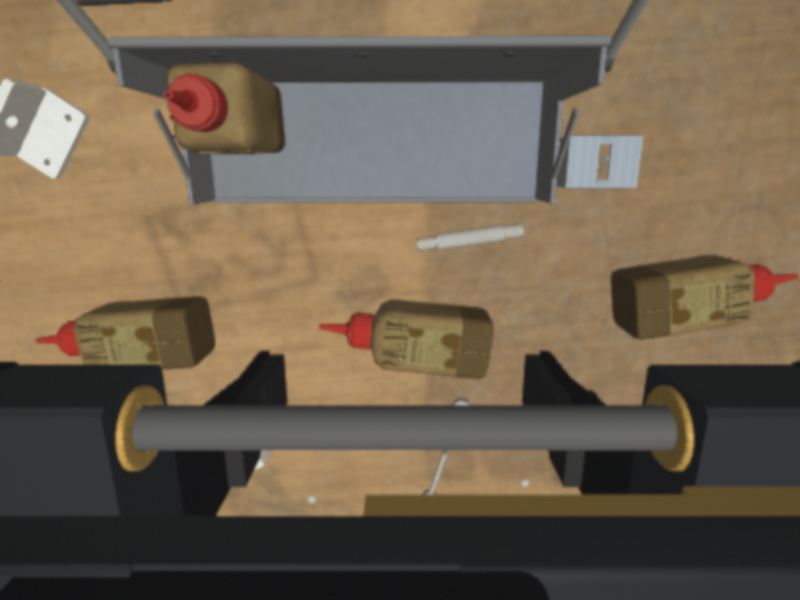

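```bash
python3 - <<'E'
from bot import *
d=np.load("wr2.npz");w=d["w"];p=d["p"]
th=np.radians(-5.3);X=np.array([np.cos(th),np.sin(th)]);Y=np.array([-X[1],X[0]])
A=w[...,:2]@X;B=w[...,:2]@Y;Z=w[...,2]
for r in [90,105]:
    print(r,[(c,*(np.round([A[r,c],B[r,c],Z[r,c]],3).tolist())) for c in list(range(108,140,3))+list(range(330,416,4))])
print("plate slot",[(np.round([A[102,c],B[102,c],Z[102,c]],3).tolist()) for c in range(362,414,2)])
print([np.round([A[r,384],B[r,384],Z[r,384]],3).tolist() for r in range(84,124,3)])
# panel line fit
m=(Z>.03)&(Z<.12)&(A>.684)&(A<.692);k=np.polyfit(B[m],A[m],1);print("panel",k,np.degrees(k[0]),B[m].min(),B[m].max())
# stood bottle
m=(Z>.08)&(Z<.11)&(A>.6)&(A<.684)&(B>.06)&(B<.17);print("stood",m.sum(),np.percentile(A[m],[2,50,98]),np.percentile(B[m],[2,50,98]))
m=(Z>.118)&(Z<.14)&(A>.6)&(A<.684)&(B>.06)&(B<.17);print("collar",m.sum(),np.percentile(A[m],[2,50,98]),np.percentile(B[m],[2,50,98]))
m=(Z>.01)&(Z<.08)&(A>.6)&(A<.684)&(B>.06)&(B<.155);print("side",m.sum(),np.percentile(B[m],[2,20,50,90]),np.percentile(A[m],[2,98]))
m=(Z>.14)&(A>.65)&(A<.8)&(abs(B-.008)<.14);print("wire",m.sum(),np.percentile(A[m],[5,50,95]),np.percentile(Z[m],[5,50,95]))
E
```

```text
90 [(108, 0.633, 0.237, 0.081), (111, 0.634, 0.237, 0.075), (114, 0.632, 0.219, 0.107), (117, 0.632, 0.213, 0.112), (120, 0.632, 0.21, 0.111), (123, 0.632, 0.206, 0.112), (126, 0.632, 0.203, 0.112), (129, 0.632, 0.199, 0.112), (132, 0.632, 0.196, 0.111), (135, 0.632, 0.192, 0.112), (138, 0.632, 0.189, 0.113), (330, 0.637, -0.053, 0.004), (334, 0.637, -0.059, 0.003), (338, 0.637, -0.065, 0.003), (342, 0.637, -0.071, 0.002), (346, 0.637, -0.074, 0.013), (350, 0.636, -0.074, 0.032), (354, 0.635, -0.074, 0.051), (358, 0.635, -0.077, 0.057), (362, 0.634, -0.075, 0.082), (366, 0.634, -0.08, 0.081), (370, 0.634, -0.085, 0.08), (374, 0.634, -0.09, 0.082), (378, 0.634, -0.095, 0.081), (382, 0.634, -0.1, 0.079), (386, 0.634, -0.105, 0.079), (390, 0.634, -0.11, 0.081), (394, 0.634, -0.115, 0.079), (398, 0.634, -0.119, 0.081), (402, 0.634, -0.125, 0.078), (406, 0.634, -0.129, 0.081), (410, 0.634, -0.134, 0.08), (414, 0.637, -0.178, -0.0)]
105 [(108, 0.616, 0.278, -0.001), (111, 0.616, 0.273, 0.0), (114, 0.616, 0.269, -0.0), (117, 0.616, 0.237, 0.062), (120, 0.616, 0.236, 0.054), (123, 0.616, 0.2
[... 1889 characters left out ...]
 0.169782  ]Traceback (most recent call last):
  File "<stdin>", line 13, in <module>
    return _quantile_unchecked(
        a, q, axis, out, overwrite_input, method, keepdims, weights)
    return _ureduce(a,
                    func=_quantile_ureduce_func,
    ...<5 lines>...
                    overwrite_input=overwrite_input,
                    method=method)
    r = func(a, **kwargs)
    result = _quantile(arr,
                       quantiles=q,
    ...<2 lines>...
                       out=out,
                       weights=wgt)
    slices_having_nans = np.isnan(arr[-1, ...])
                                  ~~~^^^^^^^^^
IndexError: index -1 is out of bounds for axis 0 with size 0
```

```bash
sed -i 's/m&=w\[...,2\]>0.008/m\&=(w[...,2]>0.008)\&(w[...,2]<0.075)/' bot.py; python3 - <<'E'
from bot import *
d=np.load("wr2.npz")
bottles(d["w"],d["p"],cut_out("bottle_1","wrist"))
print('wr1')
d=np.load("wr1.npz")
E
```

```text
rect [0.4819 0.263 ] [0.1101 0.0595] yaw 88.2 s [0.2243 0.3304] lat body/red -0.4756 -0.4745
   foot [0.4825 0.209 ] collar [0.4864 0.3325] red s range [0.1146 0.1637] n 2523
rect [ 0.4732 -0.2574] [0.0601 0.1096] yaw -85.9 s [0.2369 0.3425] lat body/red 0.4547 0.4565
   foot [ 0.4705 -0.2038] collar [ 0.4793 -0.327 ] red s range [0.1155 0.1627] n 2960
wr1
```

Call:
step_arm(
  rows=[
    [-0.0096,0.0059,-0.0275,0,0,10.6],
    [-0.0096,0.0059,-0.0275,0,0,10.6],
    [-0.0096,0.0059,-0.0275,0,0,10.6],
    [-0.0096,0.0059,-0.0275,0,0,10.6],
    [-0.0096,0.0059,-0.0275,0,0,10.6],
    [-0.0096,0.0059,-0.0275,0,0,10.6],
    [-0.0096,0.0059,-0.0275,0,0,10.6],
    [-0.0096,0.0059,-0.0275,0,0,10.4],
    [0,0,0,0,0,0],
    [0,0,0,0,0,0],
    [0,0,0,0,0,0],
  ],
  jaw=0.06,
)

```text
time: 5.15
position: [0.4663, 0.0507, 0.2819]
tool_rot: [0.77, 0.637, 0.001, 0.001]
ft_force: [0.5, -0.5, -0.0]
grip_width: 0.06
grip_force: 0.0
```

```bash
python3 - <<'E'
from bot import *
o=get_obs();print(o["position"],o["q"].round(3),R.from_quat(o["tool_rot"]).as_matrix()[:,0].round(4))
c=shot("wrist");cv2.imwrite("pics/wr3.png",cv2.resize(c["pixels"],(800,600)))
w=cloud(c)
bottles(w,c["pixels"],cut_out("bottle_1","wrist"))
E
```

```text
[0.46629792 0.05065974 0.28190676] [-0.131  0.53   1.931 -0.     0.677  0.058] [1.873e-01 9.823e-01 2.000e-04]
rect [0.4558 0.0037] [0.0724 0.0596] yaw 77.7 s [0.0681 0.1352] lat body/red -0.4442 -0.4427
   foot [ 0.4486 -0.0278] collar [0.4748 0.0929] red s range [0.0719 0.1217] n 4216
```

View pics/wr3.png

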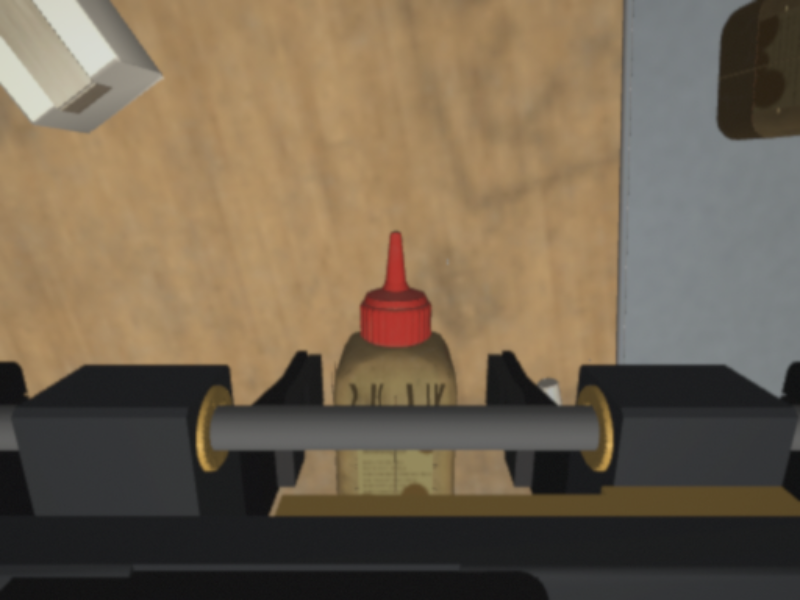

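Call:
step_arm(
  rows=[
    [-0.001,-0.0005,-0.027,0,0,0],
    [0,0,-0.027,0,0,0],
    [0,0,-0.026,0,0,0],
    [0,0,0,0,0,0],
    [0,0,0,0,0,0],
  ],
  jaw=0.06,
)

```text
time: 5.88
position: [0.4647, 0.0503, 0.2015]
tool_rot: [0.77, 0.638, 0.0, 0.0]
ft_force: [0.4, -0.3, 0.4]
grip_width: 0.0602
grip_force: 0.0
```

Call:
step_arm(
  rows=[
    [0,0,0,0,0,0],
    [0,0,0,0,0,0],
    [0,0,0,0,0,0],
    [0,0,0,0,0,0],
    [0,0,0,0,0,0],
    [0,0,0,0,0,0],
  ],
  jaw=0.02,
  squeeze=8,
)

```text
time: 6.62
position: [0.4642, 0.0506, 0.2009]
tool_rot: [0.77, 0.638, 0.0, -0.0]
ft_force: [-0.1, 2.2, 3.7]
grip_width: 0.0352
grip_force: 8.1
```

Call:
step_arm(
  rows=[
    [0,0,0.015,0,0,0],
    [0,0,0.02,0,0,0],
    [0,0,0.025,0,0,0],
    [0,0,0.025,0,0,0],
    [0,0,0.025,0,0,0],
    [0,0,0.025,0,0,0],
    [0,0,0.025,0,0,0],
    [0,0,0.02,0,0,0],
    [0,0,0,0,0,0],
    [0,0,0,0,0,0],
    [0,0,0,0,0,0],
    [0,0,0,0,0,0],
  ],
)

```text
time: 8.12
position: [0.4641, 0.0504, 0.3799]
tool_rot: [0.77, 0.638, -0.001, -0.001]
ft_force: [0.4, -0.4, -4.0]
grip_width: 0.0352
grip_force: 8.0
```

```bash
python3 - <<'E'
from bot import *
o=get_obs();print(o["position"])
c=shot("side");w=cloud(c);im=c["pixels"]
for r in cut_out("bottle_1","side"): print(round(r["confidence"],2),np.round(r["extent"]),np.nanmedian(w[r["region"]],axis=0).round(3))
q=proj(c,o["position"]);print(q)
u,v=q.astype(int);cv2.imwrite("pics/s1.png",cv2.resize(im[max(0,v-30):v+170,max(0,u-130):u+130],(780,600)))
E
```

```text
[0.46410503 0.05041045 0.37993041]
0.98 [212. 276.  56.  58.] [0.465 0.298 0.05 ]
0.76 [259. 178.  29.  68.] [0.455 0.074 0.152]
0.75 [352. 181.  24.  31.] [ 0.294 -0.312  0.051]
0.63 [294. 187.  24.  25.] [ 0.461 -0.205  0.047]
[260.10386742  87.82597526]
```

View pics/s1.png

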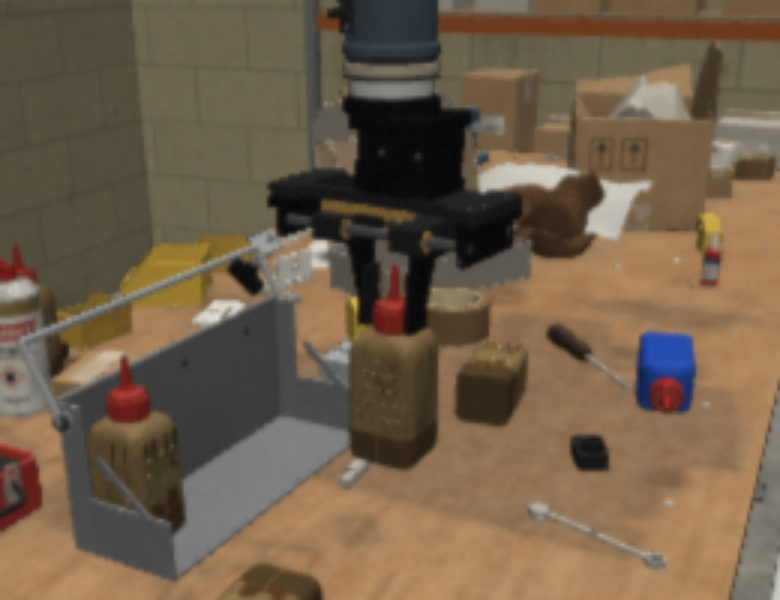

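Call:
step_arm(
  rows=[
    [0.0244,0.0024,0,0,0,-10.6],
    [0.0244,0.0024,0,0,0,-10.6],
    [0.0244,0.0024,0,0,0,-10.6],
    [0.0244,0.0024,0,0,0,-10.6],
    [0.0244,0.0024,0,0,0,-10.6],
    [0.0244,0.0024,0,0,0,-10.6],
    [0.0244,0.0024,0,0,0,-10.4],
    [0.0244,0.0024,0,0,0,-10.4],
    [0,0,0,0,0,0],
    [0,0,0,0,0,0],
    [0,0,0,0,0,0],
    [0,0,0,0,0,0],
  ],
)

```text
time: 9.72
position: [0.6589, 0.0696, 0.3809]
tool_rot: [0.999, -0.044, -0.0, -0.0]
ft_force: [-0.1, -0.6, -4.1]
grip_width: 0.0349
grip_force: 8.0
```

```bash
cat > hold.py <<'E'
from bot import *
import sys
def rk(P):
    th=np.radians(-5.3);X=np.array([np.cos(th),np.sin(th)]);Y=np.array([-X[1],X[0]])
    return P[...,:2]@X-.643,P[...,:2]@Y-.081,P[...,2]
def state():
    o=get_obs();a,b,z=rk(o["position"]);t=R.from_quat(o["tool_rot"]).as_matrix()[:,0]
    print("t",round(o["time"],1),"TCP rack",round(a,4),round(b,4),round(z,4),"yaw",np.degrees(np.arctan2(t[1],t[0])).round(2),"F",o["ft_force"].round(1),"q",o["q"].round(2))
def held(lo=.02,hi=.2,br=(-.2,.2),ar=(-.12,.043),cams=("side","scene")):
    "slices of standing things in the rack frame"
    for n in cams:
        c=shot(n);w=cloud(c);a,b,z=rk(w)
        hsv=cv2.cvtColor(c["pixels"],cv2.COLOR_BGR2HSV).astype(int)
        for z0 in np.arange(lo,hi,.02):
            m=(z>z0)&(z<z0+.02)&(b>br[0])&(b<br[1])&(a>ar[0])&(a<ar[1])&(hsv[...,1]>60)
            if m.sum()>5: print(n,round(z0,3),m.sum(),"a",np.percentile(a[m],[3,50,97]).round(4),"b",np.percentile(b[m],[3,50,97]).round(4))
if __name__=="__main__":
    state()
E
python3 - <<'E'
from hold import *
state();held(.07,.2,(-.02,.085),(-.08,.08))
E
```

```text
Traceback (most recent call last):
  File "hold.py", line 8, in state
    print("t",round(o["time"],1),"TCP rack",round(a,4),round(b,4),round(z,4),"yaw",np.degrees(np.arctan2(t[1],t[0])).round(2),"F",o["ft_force"].round(1),"q",o["q"].round(2))
                                                                  ~~~~~^^^^^
TypeError: type numpy.ndarray doesn't define __round__ method
```

```bash
sed -i 's/round(a,4),round(b,4),round(z,4)/*np.round([a,b,z],4)/' hold.py
python3 - <<'E'
from hold import *
state();held(.07,.2,(-.02,.085),(-.08,.08))
E
```

```text
t 9.7 TCP rack 0.0066 0.0492 0.3809 yaw -5.08 F [-0.1 -0.6 -4.1] q [-0.06  0.6   1.36 -0.    1.18  1.6 ]
side 0.07 28 a [-0.0286 -0.0248 -0.0078] b [0.0299 0.0709 0.0781]
side 0.09 136 a [-0.0293 -0.0255  0.002 ] b [0.029  0.0716 0.0805]
side 0.11 186 a [-0.0298 -0.0207  0.0174] b [0.0312 0.0772 0.0826]
side 0.13 206 a [-0.0294 -0.0206  0.0237] b [0.0307 0.0772 0.0823]
side 0.15 207 a [-0.0297 -0.0185  0.0226] b [0.0299 0.0773 0.0828]
side 0.17 237 a [-0.0293 -0.0204  0.0216] b [0.0296 0.0765 0.0825]
side 0.19 171 a [-0.0227 -0.0089  0.0252] b [0.0288 0.0646 0.0776]
scene 0.07 12 a [-0.0273 -0.0206 -0.0031] b [0.0394 0.0705 0.0759]
scene 0.09 99 a [-0.0303 -0.0232  0.0087] b [0.0234 0.0568 0.0794]
scene 0.11 106 a [-0.0315 -0.0233  0.0155] b [0.0238 0.0666 0.0812]
scene 0.13 117 a [-0.0306 -0.0236  0.021 ] b [0.0232 0.0625 0.0813]
scene 0.15 114 a [-0.0314 -0.0228  0.02  ] b [0.0271 0.0689 0.081 ]
scene 0.17 127 a [-0.03   -0.0223  0.0187] b [0.0235 0.0644 0.0799]
scene 0.19 104 a [-0.0248 -0.0106  0.018 ] b [0.0249 0.0588 0.0764]
```

Call:
step_arm(
  rows=[
    [0,0,-0.02,0,0,0],
    [0,0,-0.02,0,0,0],
    [0,0,-0.02,0,0,0],
    [0,0,-0.013,0,0,0],
    [0,0,-0.003,0,0,0],
    [0.003,0,0,0,0,0],
    [0.003,0,0,0,0,0],
    [0.003,-0.001,0,0,0,0],
    [0,0,0,0,0,0],
    [0,0,0,0,0,0],
  ],
)

```text
time: 11.08
position: [0.6685, 0.0686, 0.3049]
tool_rot: [0.999, -0.045, 0.0, 0.0]
ft_force: [-0.3, -0.8, -3.8]
grip_width: 0.0349
grip_force: 8.0
```

```bash
python3 hold.py
```

```text
t 11.1 TCP rack 0.0164 0.0491 0.3049 yaw -5.11 F [-0.3 -0.8 -3.8] q [-0.06  0.7   1.39 -0.    1.05  1.6 ]
```

Call:
step_arm(
  rows=[
    [0.002,0,-0.003,0,0,0],
    [0.002,0,0,0,0,0],
    [0,0,0,0,0,0],
    [0,0,0,0,0,0],
  ],
)

```text
time: 11.58
position: [0.6712, 0.069, 0.3025]
tool_rot: [0.999, -0.045, -0.002, -0.0]
ft_force: [-6.3, 0.2, 5.1]
grip_width: 0.0349
grip_force: 8.0
```

Call:
step_arm(
  rows=[
    [0.001,0,-0.002,0,0,0],
    [0,0,-0.002,0,0,0],
    [0,0,0,0,0,0],
    [0,0,0,0,0,0],
  ],
)

```text
time: 12.08
position: [0.6731, 0.0688, 0.2999]
tool_rot: [0.999, -0.044, -0.0, -0.0]
ft_force: [-5.2, 0.7, 8.7]
grip_width: 0.035
grip_force: 8.0
```

Call:
step_arm(
  rows=[
    [0,0,0,0,0,0],
    [0,0,0,0,0,0],
    [0,0,0,0,0,0],
    [0,0,0.02,0,0,0],
    [0,0,0.04,0,0,0],
    [0,0,0.05,0,0,0],
    [-0.05,0,0.05,0,0,0],
    [-0.05,0,0.05,0,0,0],
    [-0.02,0,0,0,0,0],
    [0,0,0,0,0,0],
    [0,0,0,0,0,0],
  ],
  jaw=0.05,
)

```text
time: 13.45
position: [0.5658, 0.0685, 0.4964]
tool_rot: [0.999, -0.045, 0.001, 0.0]
ft_force: [-0.2, -0.3, 1.1]
grip_width: 0.05
grip_force: 0.0
```

```bash
python3 - <<'E'
from hold import *
state();held(.02,.17,(.0,.082),(-.08,.043))
c=shot("wrist");w=cloud(c);a,b,z=rk(w)
for nm,lo,hi in [("stood",.08,.15),("new",.0,.08)]:
    for z0 in (.02,.05,.08,.12):
        m=(z>z0)&(z<z0+.02)&(a>-.06)&(a<.044)&(b>lo)&(b<hi)
        if m.sum()>5: print(nm,z0,m.sum(),np.percentile(a[m],[3,50,97]).round(4),np.percentile(b[m],[3,50,97]).round(4))
cv2.imwrite("pics/wr4.png",cv2.resize(c["pixels"],(800,600)))
bottles(w,c["pixels"],cut_out("bottle_1","wrist"))
E
```

```text
t 13.4 TCP rack -0.086 0.0395 0.4964 yaw -5.12 F [-0.2 -0.3  1.1] q [-0.08  0.36  1.46  0.    1.33  1.58]
side 0.02 97 a [-0.0232 -0.0209 -0.0092] b [0.0294 0.0647 0.0784]
side 0.04 104 a [-0.024  -0.0208 -0.0085] b [0.0292 0.0657 0.0788]
side 0.06 111 a [-0.0241 -0.0203 -0.0073] b [0.0292 0.0669 0.079 ]
side 0.08 117 a [-0.0233 -0.0202 -0.0081] b [0.0281 0.0631 0.0791]
side 0.1 204 a [-0.0218 -0.0105  0.0232] b [0.0295 0.0666 0.0786]
side 0.12 111 a [-0.0089 -0.0015  0.0361] b [0.0427 0.063  0.0685]
side 0.14 52 a [-0.0044  0.0052  0.0211] b [0.0395 0.0532 0.0629]
side 0.16 10 a [0.0044 0.0057 0.0089] b [0.0488 0.0523 0.0565]
scene 0.02 81 a [-0.0251 -0.019  -0.0046] b [0.0227 0.0554 0.0776]
scene 0.04 81 a [-0.0258 -0.0192 -0.0011] b [0.0212 0.0568 0.0776]
scene 0.06 89 a [-0.0248 -0.0188 -0.0018] b [0.0227 0.0551 0.0779]
scene 0.08 88 a [-0.0248 -0.0186 -0.0016] b [0.0251 0.0597 0.078 ]
scene 0.1 131 a [-0.0241 -0.0118  0.0227] b [0.0244 0.0609 0.0774]
scene 0.12 57 a [-0.0094 -0.0024  0.0112] b [0.033  0.0557 0.0676]
scene 0.14 34 a [-0.0057  0.0052  0.0177] b [0.0387 0.0517 0.06
[... 462 characters left out ...]
7] [0.1096 0.0575] yaw 86.3 s [0.2394 0.3458] lat body/red -0.4699 -0.4669
   foot [0.4843 0.2086] collar [0.4923 0.3318] red s range [0.1152 0.1623] n 1560
rect [ 0.4726 -0.2465] [0.0596 0.0877] yaw nan s [nan nan] lat body/red nan nan
  return np.nanmean(a, axis, out=out, keepdims=keepdims)
  return _methods._mean(a, axis=axis, dtype=dtype,
  ret = ret.dtype.type(ret / rcount)
Traceback (most recent call last):
  File "bot.py", line 20, in bottles
    print("   foot",(f*e+lat*n).round(4),"collar",((f+.1235)*e+lat*n).round(4),"red s range",(np.percentile(R0@e,[1,99])-f).round(4),"n",len(P))
                                                                                              ~~~~~~~~~~~~~^^^^^^^^^^^^^
IndexError: index -1 is out of bounds for axis 0 with size 0
```

View pics/wr4.png

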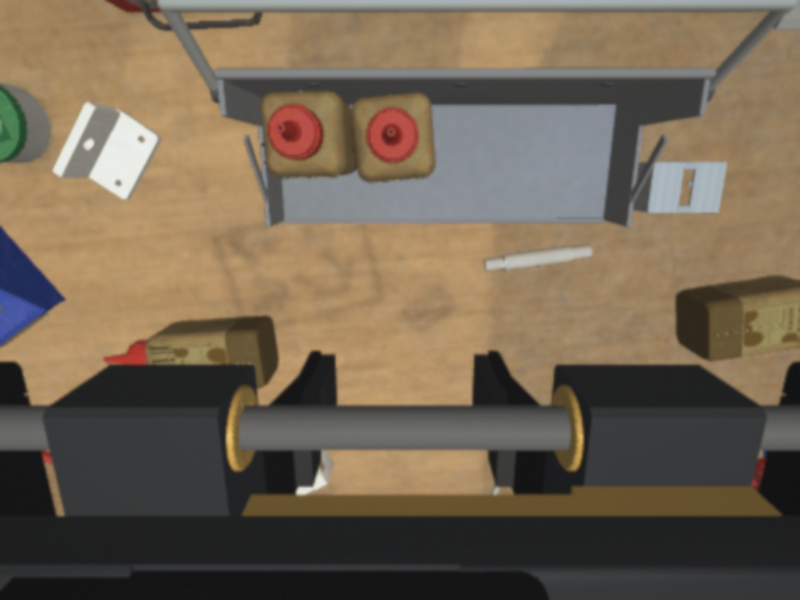

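Call:
step_arm(
  rows=[
    [-0.0089,0.0292,-0.024,0,0,10.35],
    [-0.0089,0.0292,-0.024,0,0,10.35],
    [-0.0089,0.0292,-0.024,0,0,10.35],
    [-0.0089,0.0292,-0.024,0,0,10.35],
    [-0.0089,0.0292,-0.024,0,0,10.35],
    [-0.0089,0.0292,-0.024,0,0,10.35],
    [-0.0089,0.0292,-0.024,0,0,10.35],
    [-0.0089,0.0292,-0.024,0,0,10.35],
    [-0.0089,0.0292,-0.024,0,0,10.35],
    [0,0,0,0,0,0],
    [0,0,0,0,0,0],
    [0,0,0,0,0,0],
  ],
  jaw=0.06,
)

```text
time: 15.15
position: [0.4859, 0.3307, 0.2809]
tool_rot: [0.72, 0.694, 0.001, 0.0]
ft_force: [0.3, 0.4, -1.4]
grip_width: 0.0597
grip_force: 0.0
```

```bash
cat > pre.py <<'E'
from hold import *
state()
c=shot("wrist");w=cloud(c);p=c["pixels"];o=get_obs();print(o["position"].round(4))
hsv=cv2.cvtColor(p,cv2.COLOR_BGR2HSV).astype(int)
t=R.from_quat(o["tool_rot"]).as_matrix()[:,0][:2]
d=(w[...,:2]-o["position"][:2])
near=(np.hypot(d[...,0],d[...,1])<.11)&(w[...,2]>.008)&(w[...,2]<.07)
red=near&((hsv[...,0]<8)|(hsv[...,0]>172))&(hsv[...,1]>150)&(hsv[...,2]>60)
top=near&~red&(w[...,2]>.045)
def ax(P):
    c0=P.mean(0);u,s,v=np.linalg.svd(P-c0);e=v[0]*np.sign(v[0]@t);return c0,e
r=w[red][:,:2];b=w[top][:,:2]
# collar pixels: highest red, z>0.035
P=w[red&(w[...,2]>.036)][:,:2]
e=r.mean(0)-b.mean(0);e/=np.linalg.norm(e)
c0,e2=ax(r)
print("n",len(r),len(b),"yaw centroids",np.degrees(np.arctan2(e[1],e[0])).round(1),"yaw red pca",np.degrees(np.arctan2(e2[1],e2[0])).round(1))
s=r@e;l=np.median(r@np.array([-e[1],e[0]]));s0=np.percentile(s,1)
print("collar",((s0+.0075)*e+l*np.array([-e[1],e[0]])).round(4),"red len",(np.percentile(s,99)-s0).round(4))
E
python3 pre.py
```

```text
t 15.2 TCP rack -0.1897 0.2932 0.2809 yaw 87.92 F [ 0.3  0.4 -1.4] q [ 0.41  0.64  1.63 -0.    0.86  0.44]
[0.4859 0.3307 0.281 ]
n 1809 4882 yaw centroids 88.6 yaw red pca 89.3
collar [0.4827 0.3313] red len 0.0496
```

Call:
step_arm(
  rows=[
    [-0.0025,-0.002,-0.027,0,0,0.6],
    [0,0,-0.027,0,0,0],
    [0,0,-0.026,0,0,0],
    [0,0,0,0,0,0],
    [0,0,0,0,0,0],
  ],
  jaw=0.06,
)

```text
time: 15.82
position: [0.4832, 0.3293, 0.2012]
tool_rot: [0.716, 0.698, 0.001, 0.0]
ft_force: [-0.8, -0.1, 0.4]
grip_width: 0.0599
grip_force: 0.0
```

Call:
step_arm(
  rows=[
    [0,0,0,0,0,0],
    [0,0,0,0,0,0],
    [0,0,0,0,0,0],
    [0,0,0,0,0,0],
    [0,0,0,0,0,0],
  ],
  jaw=0.02,
  squeeze=8,
)

```text
time: 16.45
position: [0.4825, 0.3298, 0.2005]
tool_rot: [0.716, 0.699, 0.0, -0.0]
ft_force: [-1.1, 2.8, 3.2]
grip_width: 0.0353
grip_force: 8.6
```

Call:
step_arm(
  rows=[
    [0,0,0.015,0,0,0],
    [0,0,0.02,0,0,0],
    [0,0,0.025,0,0,0],
    [0,0,0.025,0,0,0],
    [0,0,0.025,0,0,0],
    [0,0,0.025,0,0,0],
    [0,0,0.025,0,0,0],
    [0,0,0.02,0,0,0],
    [0,0,0,0,0,0],
    [0,0,0,0,0,0],
  ],
)

```text
time: 17.7
position: [0.482, 0.3289, 0.3792]
tool_rot: [0.715, 0.699, -0.001, -0.0]
ft_force: [-0.7, -0.7, -4.4]
grip_width: 0.0352
grip_force: 8.0
```

```bash
python3 hold.py
```

```text
t 17.7 TCP rack -0.1935 0.2911 0.3792 yaw 88.64 F [-0.7 -0.7 -4.4] q [ 0.41  0.5   1.57 -0.    1.08  0.43]
```

Call:
step_arm(
  rows=[
    [0,-0.03,0,0,0,-10.4],
    [0,-0.038,0,0,0,-10.4],
    [0,-0.038,0,0,0,-10.4],
    [0,-0.038,0,0,0,-10.4],
    [0,-0.038,0,0,0,-10.4],
    [0,-0.038,0,0,0,-10.4],
    [0,-0.038,0,0,0,-10.4],
    [0.01,-0.038,0,0,0,-10.5],
    [0.02,-0.03,0,0,0,-10.5],
    [0.024,0,0,0,0,0],
    [0.024,0,0,0,0,0],
    [0.024,0,0,0,0,0],
  ],
)

```text
time: 19.2
position: [0.5848, 0.0031, 0.3784]
tool_rot: [0.999, -0.045, -0.002, -0.0]
ft_force: [0.6, 0.1, -2.6]
grip_width: 0.0342
grip_force: 8.0
```

Call:
step_arm(
  rows=[
    [0.024,0,0,0,0,0],
    [0.024,0,0,0,0,0],
    [0.019,0,0,0,0,0],
    [0,0,0,0,0,0],
    [0,0,0,0,0,0],
    [0,0,0,0,0,0],
    [0,0,0,0,0,0],
  ],
)

```text
time: 20.08
position: [0.651, 0.0035, 0.3802]
tool_rot: [0.999, -0.045, -0.0, -0.0]
ft_force: [0.2, 0.1, -3.7]
grip_width: 0.0348
grip_force: 8.0
```

```bash
python3 - <<'E'
from hold import *
state();held(.09,.19,(-.06,.02),(-.08,.08))
E
```

```text
t 20.1 TCP rack 0.0049 -0.0174 0.3802 yaw -5.16 F [ 0.2  0.1 -3.7] q [-0.17  0.59  1.39 -0.    1.17  1.49]
side 0.09 111 a [-0.0251 -0.0212  0.0095] b [-0.0412  0.0002  0.0095]
side 0.11 153 a [-0.0271 -0.0197  0.0169] b [-0.0402  0.0065  0.0118]
side 0.13 187 a [-0.0285 -0.0145  0.0421] b [-0.0392  0.0084  0.0143]
side 0.15 180 a [-0.0294 -0.0184  0.023 ] b [-0.0388  0.009   0.0138]
side 0.17 203 a [-0.0299 -0.0189  0.0225] b [-0.0382  0.008   0.0146]
scene 0.09 93 a [-0.0248 -0.0173  0.018 ] b [-0.0522 -0.0086  0.0082]
scene 0.11 104 a [-0.0285 -0.0196  0.0196] b [-0.0476 -0.0032  0.0098]
scene 0.13 105 a [-0.0306 -0.0211  0.025 ] b [-0.0453 -0.0004  0.0112]
scene 0.15 106 a [-0.0301 -0.0222  0.0204] b [-0.0442 -0.0024  0.0117]
scene 0.17 122 a [-0.031  -0.023   0.0187] b [-0.0418  0.0014  0.0129]
```

Call:
step_arm(
  rows=[
    [0,-0.002,-0.02,0,0,0],
    [0,0,-0.02,0,0,0],
    [0,0,-0.02,0,0,0],
    [0,0,-0.013,0,0,0],
    [0,0,-0.003,0,0,0],
    [0.003,0,0,0,0,0],
    [0.003,0,0,0,0,0],
    [0.003,-0.001,0,0,0,0],
    [0,0,0,0,0,0],
    [0,0,0,0,0,0],
  ],
)

```text
time: 21.42
position: [0.6605, 0.0004, 0.3042]
tool_rot: [0.999, -0.045, -0.0, -0.0]
ft_force: [-0.6, -0.5, -4.0]
grip_width: 0.0348
grip_force: 8.0
```

Call:
step_arm(
  rows=[
    [0.002,0,-0.002,0,0,0],
    [0,0,0,0,0,0],
    [0,0,0,0,0,0],
  ],
)

```text
time: 21.8
position: [0.6626, 0.0002, 0.3027]
tool_rot: [0.999, -0.045, 0.0, 0.0]
ft_force: [-2.1, -1.1, 1.5]
grip_width: 0.0349
grip_force: 8.0
```

Contact begins; press in slightly and set down.

Call:
step_arm(
  rows=[
    [0.002,0,-0.002,0,0,0],
    [0.001,0,-0.001,0,0,0],
    [0,0,0,0,0,0],
    [0,0,0,0,0,0],
  ],
)

```text
time: 22.3
position: [0.6656, 0.0001, 0.3013]
tool_rot: [0.999, -0.045, 0.001, 0.001]
ft_force: [-4.2, -1.6, 8.7]
grip_width: 0.0349
grip_force: 8.0
```

Call:
step_arm(
  rows=[
    [0,0,0,0,0,0],
    [0,0,0,0,0,0],
    [0,0,0,0,0,0],
    [0,0,0.02,0,0,0],
    [0,0,0.04,0,0,0],
    [0,0,0.05,0,0,0],
    [-0.05,0,0.05,0,0,0],
    [-0.05,0,0.05,0,0,0],
    [-0.02,-0.02,0,0,0,0],
    [0,0,0,0,0,0],
    [0,0,0,0,0,0],
  ],
  jaw=0.05,
)

```text
time: 23.68
position: [0.5576, -0.0194, 0.497]
tool_rot: [0.999, -0.045, -0.0, -0.0]
ft_force: [0.2, -0.4, -0.0]
grip_width: 0.0499
grip_force: 0.0
```

```bash
cat > row.py <<'E'
from hold import *
state()
c=shot("wrist");w=cloud(c);a,b,z=rk(w);p=c["pixels"];np.savez("last.npz",w=w,p=p)
hsv=cv2.cvtColor(p,cv2.COLOR_BGR2HSV).astype(int)
red=((hsv[...,0]<8)|(hsv[...,0]>172))&(hsv[...,1]>150)&(hsv[...,2]>60)&(z>.12)&(z<.19)&(a>-.1)&(a<.05)&(abs(b)<.16)
n,lab,st,ce=cv2.connectedComponentsWithStats(red.astype(np.uint8))
for i in range(1,n):
    if st[i,4]<80: continue
    m=lab==i; col=m&(z>.118)&(z<.14); tip=m&(z>.16)
    print("cap",m.sum(),"collar a,b",a[col].mean().round(4),b[col].mean().round(4),"range a",np.percentile(a[col],[2,98]).round(4),"b",np.percentile(b[col],[2,98]).round(4),"tip",a[tip].mean().round(4),b[tip].mean().round(4),"ztop",np.percentile(z[m],99).round(3))
    bc=b[col].mean()
    m=(z>.085)&(z<.112)&(a>-.04)&(a<.05)&(abs(b-bc)<.032)&~red
    P=np.stack([a[m],b[m]],1).astype(np.float32)
    if len(P)>50:
        rc=cv2.minAreaRect(P);print("   shoulder",np.round(rc[0],4),np.round(rc[1],4),round(rc[2],1))
E
python3 row.py; python3 - <<'E'
from bot import *
c=shot("side")
w=cloud(c)
for r in cut_out("bottle_1","side"): print(round(r["confidence"],2),np.round(r["extent"]),np.nanmedian(w[r["region"]],axis=0).round(3))
E
```

```text
t 23.7 TCP rack -0.086 -0.0488 0.497 yaw -5.18 F [ 0.2 -0.4 -0. ] q [-0.24  0.34  1.48  0.    1.32  1.43]
cap 1055 collar a,b 0.012 0.1047 range a [-0.0034  0.0286] b [0.0949 0.1239] tip 0.0128 0.1105 ztop 0.168
   shoulder [0.0136 0.1046] [0.0626 0.0639] 0.2
cap 871 collar a,b 0.0115 -0.0286 range a [-0.0042  0.0285] b [-0.0439 -0.0122] tip 0.0116 -0.0282 ztop 0.17
   shoulder [ 0.0127 -0.0286] [0.0653 0.0637] 0.1
cap 956 collar a,b 0.0104 0.0418 range a [-0.0054  0.0267] b [0.0289 0.0612] tip 0.0106 0.0451 ztop 0.169
   shoulder [0.012  0.0422] [0.0663 0.0632] 0.1
0.81 [351. 181.  18.  34.] [ 0.293 -0.312  0.05 ]
0.79 [293. 186.  22.  25.] [ 0.463 -0.204  0.049]
0.7 [212. 190.  23.  60.] [0.633 0.012 0.088]
0.23 [195. 192. 122. 112.] [0.66  0.016 0.048]
```

Call:
step_arm(
  rows=[
    [-0.01,-0.0383,-0.027,0,0,-10.1],
    [-0.01,-0.0383,-0.027,0,0,-10.1],
    [-0.01,-0.0383,-0.027,0,0,-10.1],
    [-0.01,-0.0383,-0.027,0,0,-10.1],
    [-0.01,-0.0383,-0.027,0,0,-10.1],
    [-0.01,-0.0383,-0.027,0,0,-10.1],
    [-0.01,-0.0383,-0.027,0,0,-10.1],
    [-0.01,-0.0383,-0.027,0,0,-10.1],
    [0,0,0,0,0,0],
    [0,0,0,0,0,0],
    [0,0,0,0,0,0],
  ],
  jaw=0.06,
)

```text
time: 25.2
position: [0.4778, -0.3249, 0.2821]
tool_rot: [0.732, -0.681, 0.0, -0.0]
ft_force: [-0.4, -0.1, 0.6]
grip_width: 0.0597
grip_force: 0.0
```

```bash
python3 pre.py
```

```text
t 25.2 TCP rack -0.1372 -0.3604 0.2821 yaw -85.83 F [-0.4 -0.1  0.6] q [-0.79  0.63  1.66  0.    0.85  2.28]
[ 0.4778 -0.3249  0.2823]
n 1844 4621 yaw centroids -85.7 yaw red pca -84.7
collar [ 0.4781 -0.3256] red len 0.0499
```

Call:
step_arm(
  rows=[
    [0,0.001,-0.027,0,0,0],
    [0,0,-0.027,0,0,0],
    [0,0,-0.027,0,0,0],
    [0,0,0,0,0,0],
    [0,0,0,0,0,0],
  ],
  jaw=0.06,
)

```text
time: 25.88
position: [0.4777, -0.3248, 0.2016]
tool_rot: [0.732, -0.681, 0.001, 0.0]
ft_force: [0.9, 0.2, 0.5]
grip_width: 0.0603
grip_force: 0.0
```

Call:
step_arm(
  rows=[
    [0,0,0,0,0,0],
    [0,0,0,0,0,0],
    [0,0,0,0,0,0],
    [0,0,0,0,0,0],
    [0,0,0,0,0,0],
  ],
  jaw=0.02,
  squeeze=8,
)

```text
time: 26.5
position: [0.4771, -0.3252, 0.2008]
tool_rot: [0.732, -0.682, 0.0, 0.0]
ft_force: [-1.9, 0.1, 2.4]
grip_width: 0.0348
grip_force: 8.0
```

Call:
step_arm(
  rows=[
    [0,0,0.015,0,0,0],
    [0,0,0.02,0,0,0],
    [0,0,0.025,0,0,0],
    [0,0,0.025,0,0,0],
    [0,0,0.025,0,0,0],
    [0,0,0.025,0,0,0],
    [0,0,0.025,0,0,0],
    [0,0,0.02,0,0,0],
    [0,0,0,0,0,0],
    [0,0,0,0,0,0],
  ],
)

```text
time: 27.75
position: [0.4767, -0.3244, 0.3797]
tool_rot: [0.732, -0.682, -0.001, -0.0]
ft_force: [0.3, 0.4, -3.1]
grip_width: 0.035
grip_force: 8.0
```

```bash
python3 - <<'E'
from hold import *
state()
held(.02,.18,(-.08,.16),(-.06,.044),("side",))
E
```

```text
t 27.8 TCP rack -0.1384 -0.36 0.3797 yaw -85.96 F [ 0.3  0.4 -3.1] q [-0.79  0.49  1.58  0.    1.07  2.28]
side 0.02 247 a [-0.0235 -0.0196 -0.0058] b [-0.0405  0.0509  0.1213]
side 0.04 350 a [-0.0232 -0.0192  0.0256] b [-0.039   0.0752  0.147 ]
side 0.06 379 a [-0.0231 -0.0191  0.0271] b [-0.0357  0.0774  0.1468]
side 0.08 424 a [-0.0228 -0.0184  0.0274] b [-0.0381  0.0793  0.147 ]
side 0.1 659 a [-0.0211 -0.0082  0.0276] b [-0.0354  0.0738  0.1448]
side 0.12 321 a [-0.0087 -0.0005  0.0324] b [-0.0267  0.0643  0.1335]
side 0.14 157 a [-0.0044  0.0064  0.0195] b [-0.026   0.0551  0.1276]
side 0.16 34 a [0.0048 0.008  0.0124] b [-0.0251  0.0525  0.1197]
```

```bash
python3 - <<'E'
from hold import *
for n in ("side","scene"):
    c=shot(n);w=cloud(c);a,b,z=rk(w)
    m=(z>.025)&(z<.085)&(a>-.03)&(a<-.008)&(abs(b)<.15)
    h,e=np.histogram(b[m],bins=np.arange(-.08,.152,.004));print(n,[(round(x*1000),int(k)) for x,k in zip(e,h)])
E
```

```text
side [(-80, 0), (-76, 0), (-72, 0), (-68, 0), (-64, 0), (-60, 0), (-56, 0), (-52, 6), (-48, 9), (-44, 9), (-40, 17), (-36, 10), (-32, 16), (-28, 14), (-24, 12), (-20, 16), (-16, 11), (-12, 17), (-8, 20), (-4, 27), (0, 54), (4, 22), (8, 0), (12, 0), (16, 0), (20, 2), (24, 9), (28, 16), (32, 14), (36, 15), (40, 15), (44, 18), (48, 22), (52, 15), (56, 16), (60, 17), (64, 22), (68, 24), (72, 46), (76, 62), (80, 4), (84, 0), (88, 7), (92, 11), (96, 21), (100, 22), (104, 20), (108, 21), (112, 21), (116, 19), (120, 23), (124, 18), (128, 19), (132, 26), (136, 19), (140, 26), (144, 21)]
scene [(-80, 0), (-76, 0), (-72, 0), (-68, 0), (-64, 0), (-60, 0), (-56, 7), (-52, 8), (-48, 16), (-44, 8), (-40, 16), (-36, 11), (-32, 14), (-28, 15), (-24, 15), (-20, 14), (-16, 13), (-12, 15), (-8, 20), (-4, 23), (0, 18), (4, 4), (8, 0), (12, 0), (16, 2), (20, 13), (24, 15), (28, 12), (32, 14), (36, 17), (40, 13), (44, 10), (48, 17), (52, 15), (56, 15), (60, 13), (64, 21), (68, 21), (72, 29), (76, 9), (80, 1), (84, 6), (88, 14), (92, 10), (96, 21), (100, 9), (104, 21), (108, 15), (112, 19), (116, 13), (120, 13), (124, 20), (128, 15), (132, 15), (136, 24), (140, 9), (144, 8)]
```

Call:
step_arm(
  rows=[
    [0,0.026,0,0,0,10.1],
    [0,0.032,0,0,0,10.1],
    [0,0.032,0,0,0,10.1],
    [0,0.032,0,0,0,10.1],
    [0,0.032,0,0,0,10.1],
    [0,0.032,0,0,0,10.1],
    [0,0.032,0,0,0,10.1],
    [0.01,0.032,0,0,0,10.1],
    [0.02,0,0,0,0,0],
    [0.025,0,0,0,0,0],
    [0.025,0,0,0,0,0],
    [0.025,0,0,0,0,0],
  ],
)

```text
time: 29.4
position: [0.5828, -0.0749, 0.3796]
tool_rot: [0.999, -0.045, -0.001, -0.0]
ft_force: [-1.0, 0.8, -2.5]
grip_width: 0.0348
grip_force: 8.0
```

Call:
step_arm(
  rows=[
    [0.025,0,0,0,0,0],
    [0.025,0,0,0,0,0],
    [0.01,0,0,0,0,0],
    [0,0,0,0,0,0],
    [0,0,0,0,0,0],
    [0,0,0,0,0,0],
    [0,0,0,0,0,0],
  ],
)

```text
time: 30.28
position: [0.6417, -0.075, 0.3807]
tool_rot: [0.999, -0.045, -0.0, -0.0]
ft_force: [0.6, 0.0, -2.9]
grip_width: 0.0349
grip_force: 8.0
```

```bash
python3 - <<'E'
from hold import *
state();held(.09,.19,(-.16,-.05),(-.08,.08))
E
```

```text
t 30.3 TCP rack 0.0029 -0.0964 0.3807 yaw -5.17 F [ 0.6  0.  -2.9] q [-0.29  0.58  1.4  -0.    1.16  1.37]
side 0.09 101 a [-0.0262 -0.0224  0.0073] b [-0.1154 -0.0709 -0.0635]
side 0.11 138 a [-0.028  -0.0165  0.0162] b [-0.1129 -0.0675 -0.0625]
side 0.13 161 a [-0.0295 -0.0166  0.024 ] b [-0.1181 -0.0675 -0.0624]
side 0.15 161 a [-0.0307 -0.0181  0.0199] b [-0.1137 -0.0673 -0.0621]
side 0.17 175 a [-0.0314 -0.0196  0.0207] b [-0.1146 -0.068  -0.062 ]
scene 0.09 96 a [-0.0273 -0.0199  0.0272] b [-0.1253 -0.0794 -0.0524]
scene 0.11 106 a [-0.03   -0.0211  0.0233] b [-0.1183 -0.0731 -0.0631]
scene 0.13 105 a [-0.0328 -0.0232  0.0299] b [-0.1219 -0.0761 -0.0616]
scene 0.15 106 a [-0.0337 -0.0234  0.0218] b [-0.1199 -0.0742 -0.064 ]
scene 0.17 115 a [-0.0331 -0.0239  0.0207] b [-0.1197 -0.0729 -0.0642]
```

Call:
step_arm(
  rows=[
    [0,0,-0.02,0,0,0],
    [0,0,-0.02,0,0,0],
    [0,0,-0.02,0,0,0],
    [0,0,-0.012,0,0,0],
    [0,0,-0.003,0,0,0],
    [0.003,0,0,0,0,0],
    [0.003,0,0,0,0,0],
    [0.002,0,0,0,0,0],
    [0,0,0,0,0,0],
    [0,0,0,0,0,0],
  ],
  squeeze=20,
)

```text
time: 31.62
position: [0.65, -0.0749, 0.3056]
tool_rot: [0.999, -0.045, -0.0, 0.0]
ft_force: [-1.1, -0.1, -1.9]
grip_width: 0.0343
grip_force: 20.0
```

Call:
step_arm(
  rows=[
    [0,0.003,0,0,0,0],
    [0,0.003,0,0,0,0],
    [0,0.003,0,0,0,0],
    [0.001,0.003,0,0,0,0],
    [0,0,0,0,0,0],
  ],
)

```text
time: 32.25
position: [0.6512, -0.063, 0.3056]
tool_rot: [0.999, -0.045, 0.0, 0.0]
ft_force: [-1.8, -1.5, -3.3]
grip_width: 0.0343
grip_force: 20.0
```

Call:
step_arm(
  rows=[
    [0,0.003,0,0,0,0],
    [0,0.003,0,0,0,0],
    [0.001,0.003,0,0,0,0],
    [0,0,0,0,0,0],
  ],
)

```text
time: 32.75
position: [0.6521, -0.0535, 0.3054]
tool_rot: [0.999, -0.045, -0.0, -0.0]
ft_force: [-1.0, -1.5, -2.3]
grip_width: 0.0343
grip_force: 20.0
```

```bash
cat > gaps.py <<'E'
from hold import *
state()
for n in ("side","scene"):
    c=shot(n);w=cloud(c);a,b,z=rk(w)
    m=(z>.03)&(z<.085)&(a>-.035)&(a<-.005)&(b>-.14)&(b<.15)
    h,e=np.histogram(b[m],bins=np.arange(-.14,.152,.003));print(n,[(round(x*1000),int(k)) for x,k in zip(e,h) if k<7])
    for lo in np.arange(-.12,.14,.02):
        k=m&(b>lo)&(b<lo+.02); print((round(lo+.01,2),np.percentile(a[k],20).round(4)) if k.sum()>4 else None,end=" ")
    print()
E
python3 gaps.py
```

```text
t 32.8 TCP rack 0.0113 -0.074 0.3054 yaw -5.15 F [-1.  -1.5 -2.3] q [-0.25  0.68  1.44  0.    1.02  1.41]
side [(-140, 0), (-137, 0), (-134, 0), (-131, 0), (-128, 0), (-125, 0), (-122, 0), (-119, 0), (-116, 0), (-113, 0), (-110, 0), (-107, 0), (-104, 0), (-101, 0), (-92, 3), (-86, 6), (-80, 4), (-68, 6), (-62, 4), (-44, 6), (-41, 0), (-29, 4), (19, 0), (22, 5), (25, 4), (46, 6), (82, 0), (85, 0), (88, 2), (148, 0)]
None (np.float64(-0.09), np.float64(-0.0212)) (np.float64(-0.07), np.float64(-0.0231)) (np.float64(-0.05), np.float64(-0.0221)) (np.float64(-0.03), np.float64(-0.0195)) (np.float64(-0.01), np.float64(-0.0214)) (np.float64(0.01), np.float64(-0.0208)) (np.float64(0.03), np.float64(-0.0205)) (np.float64(0.05), np.float64(-0.0228)) (np.float64(0.07), np.float64(-0.0227)) (np.float64(0.09), np.float64(-0.0195)) (np.float64(0.11), np.float64(-0.0202)) (np.float64(0.13), np.float64(-0.0206)) 
scene [(-140, 0), (-137, 0), (-134, 0), (-131, 0), (-128, 0), (-125, 0), (-122, 0), (-119, 0), (-116, 0), (-113, 0), (-110, 0), (-107, 1), (-104, 4), (-98, 3), (-92, 5), (-83, 6), (-74, 6), (-44, 3), (-38, 2), (-20, 6), (-11, 6), (-5, 5), (16, 6), (22, 4), (49, 5), (79, 5), (82, 1), (85, 3), (112, 5), (145, 3), (148, 0)]
(np.float64(-0.11), np.float64(-0.0147)) (np.float64(-0.09), np.float64(-0.0212)) (np.float64(-0.07), np.float64(-0.0228)) (np.float64(-0.05), np.float64(-0.0217)) (np.float64(-0.03), np.float64(-0.0202)) (np.float64(-0.01), np.float64(-0.0216)) (np.float64(0.01), np.float64(-0.0207)) (np.float64(0.03), np.float64(-0.0202)) (np.float64(0.05), np.float64(-0.0225)) (np.float64(0.07), np.float64(-0.0235)) (np.float64(0.09), np.float64(-0.019)) (np.float64(0.11), np.float64(-0.0215)) (np.float64(0.13), np.float64(-0.0211))
```

Call:
step_arm(
  rows=[
    [0,0.002,0,0,0,0],
    [0,0.002,0,0,0,0],
    [0,-0.001,-0.002,0,0,0],
    [0.002,0,-0.001,0,0,0],
    [0.002,0,-0.001,0,0,0],
    [0.002,0,0,0,0,0],
    [0,0,0,0,0,0],
    [0,0,0,0,0,0],
  ],
)

```text
time: 33.85
position: [0.6579, -0.0512, 0.3013]
tool_rot: [0.999, -0.045, -0.001, 0.0]
ft_force: [-2.4, -4.3, -0.7]
grip_width: 0.0346
grip_force: 20.0
```

```bash
python3 gaps.py
```

```text
t 33.9 TCP rack 0.0169 -0.0712 0.3013 yaw -5.14 F [-2.4 -4.3 -0.7] q [-0.25  0.69  1.43 -0.    1.02  1.41]
side [(-140, 0), (-137, 0), (-134, 0), (-131, 0), (-128, 0), (-125, 0), (-122, 0), (-119, 0), (-116, 0), (-113, 0), (-110, 0), (-107, 0), (-104, 0), (-101, 3), (-98, 3), (-95, 3), (-89, 5), (-68, 4), (-41, 1), (-38, 3), (-35, 6), (-32, 6), (-5, 3), (19, 0), (22, 3), (25, 6), (79, 6), (82, 0), (85, 1), (88, 1), (148, 0)]
None (np.float64(-0.09), np.float64(-0.0193)) (np.float64(-0.07), np.float64(-0.0207)) (np.float64(-0.05), np.float64(-0.0208)) (np.float64(-0.03), np.float64(-0.0194)) (np.float64(-0.01), np.float64(-0.0211)) (np.float64(0.01), np.float64(-0.0214)) (np.float64(0.03), np.float64(-0.0208)) (np.float64(0.05), np.float64(-0.0227)) (np.float64(0.07), np.float64(-0.0227)) (np.float64(0.09), np.float64(-0.0197)) (np.float64(0.11), np.float64(-0.0206)) (np.float64(0.13), np.float64(-0.0207)) 
scene [(-140, 0), (-137, 0), (-134, 0), (-131, 0), (-128, 0), (-125, 0), (-122, 0), (-119, 0), (-116, 0), (-113, 0), (-110, 0), (-107, 2), (-104, 1), (-101, 4), (-86, 6), (-77, 6), (-35, 6), (-29, 6), (-5, 6), (19, 6), (79, 2), (82, 2), (85, 6), (91, 6), (145, 1), (148, 0)]
None (np.float64(-0.09), np.float64(-0.0186)) (np.float64(-0.07), np.float64(-0.0219)) (np.float64(-0.05), np.float64(-0.0209)) (np.float64(-0.03), np.float64(-0.0198)) (np.float64(-0.01), np.float64(-0.0221)) (np.float64(0.01), np.float64(-0.0226)) (np.float64(0.03), np.float64(-0.0208)) (np.float64(0.05), np.float64(-0.0226)) (np.float64(0.07), np.float64(-0.0229)) (np.float64(0.09), np.float64(-0.0196)) (np.float64(0.11), np.float64(-0.0207)) (np.float64(0.13), np.float64(-0.0211))
```

Call:
step_arm(
  rows=[
    [0.001,0,-0.002,0,0,0],
    [0,0,0,0,0,0],
    [0,0,0,0,0,0],
  ],
)

```text
time: 34.33
position: [0.6592, -0.0512, 0.3013]
tool_rot: [0.999, -0.045, 0.0, 0.0]
ft_force: [-4.1, -4.6, 6.9]
grip_width: 0.0344
grip_force: 20.0
```

Call:
step_arm(
  rows=[
    [0,0,0,0,0,0],
    [0,0,0,0,0,0],
    [0,0,0,0,0,0],
    [0,0,0.02,0,0,0],
    [0,0,0.04,0,0,0],
    [0,0,0.05,0,0,0],
    [-0.05,0.02,0.05,0,0,0],
    [-0.05,0.03,0.05,0,0,0],
    [-0.02,0.04,0,0,0,0],
    [0,0,0,0,0,0],
    [0,0,0,0,0,0],
  ],
  jaw=0.05,
)

```text
time: 35.7
position: [0.5562, 0.0306, 0.4926]
tool_rot: [0.999, -0.045, 0.0, -0.0]
ft_force: [0.4, 0.7, -0.1]
grip_width: 0.0501
grip_force: 0.0
```

```bash
python3 gaps.py; python3 row.py; python3 - <<'E'
import numpy as np,cv2
p=np.load("last.npz")["p"];cv2.imwrite("pics/wr5.png",cv2.resize(p[:220],(800,344)))
E
```

```text
t 35.7 TCP rack -0.092 0.0009 0.4926 yaw -5.11 F [ 0.4  0.7 -0.1] q [-0.15  0.34  1.49  0.    1.31  1.51]
side [(-140, 0), (-137, 0), (-134, 0), (-131, 0), (-128, 0), (-125, 0), (-122, 0), (-119, 0), (-116, 0), (-113, 0), (-110, 0), (-107, 0), (-104, 0), (-101, 2), (-98, 2), (-92, 4), (-83, 5), (-68, 5), (-44, 5), (-41, 0), (-35, 6), (-29, 6), (-14, 6), (-8, 6), (19, 0), (22, 2), (25, 6), (82, 0), (85, 1), (88, 2), (148, 1)]
None (np.float64(-0.09), np.float64(-0.0197)) (np.float64(-0.07), np.float64(-0.0215)) (np.float64(-0.05), np.float64(-0.0209)) (np.float64(-0.03), np.float64(-0.0197)) (np.float64(-0.01), np.float64(-0.0211)) (np.float64(0.01), np.float64(-0.0213)) (np.float64(0.03), np.float64(-0.0208)) (np.float64(0.05), np.float64(-0.0225)) (np.float64(0.07), np.float64(-0.0227)) (np.float64(0.09), np.float64(-0.0191)) (np.float64(0.11), np.float64(-0.0205)) (np.float64(0.13), np.float64(-0.0208)) 
scene [(-140, 0), (-137, 0), (-134, 0), (-131, 0), (-128, 0), (-125, 0), (-122, 0), (-119, 0), (-116, 0), (-113, 0), (-110, 0), (-107, 2), (-104, 3), (-98, 5), (-86, 6), (-77, 6), 
[... 660 characters left out ...]
 0.4921 yaw -5.2 F [ 0.   0.7 -0.4] q [-0.15  0.34  1.49  0.    1.31  1.51]
cap 1028 collar a,b 0.0119 0.107 range a [-0.0037  0.0288] b [0.0952 0.1266] tip 0.0123 0.1112 ztop 0.169
   shoulder [0.0138 0.1069] [0.0622 0.0639] 0.1
cap 899 collar a,b 0.0114 -0.0139 range a [-0.0039  0.0279] b [-0.0304  0.0015] tip 0.0112 -0.014 ztop 0.169
   shoulder [ 0.0129 -0.014 ] [0.0648 0.0639] 0.1
cap 952 collar a,b 0.0113 -0.0714 range a [-0.0039  0.0281] b [-0.0908 -0.0582] tip 0.0116 -0.0739 ztop 0.169
   shoulder [ 0.013  -0.0714] [0.065 0.064] 0.0
cap 943 collar a,b 0.0099 0.0442 range a [-0.0059  0.027 ] b [0.0298 0.0619] tip 0.0103 0.0458 ztop 0.169
   shoulder [0.0122 0.0443] [0.0657 0.0638] 0.2
```

View pics/wr5.png

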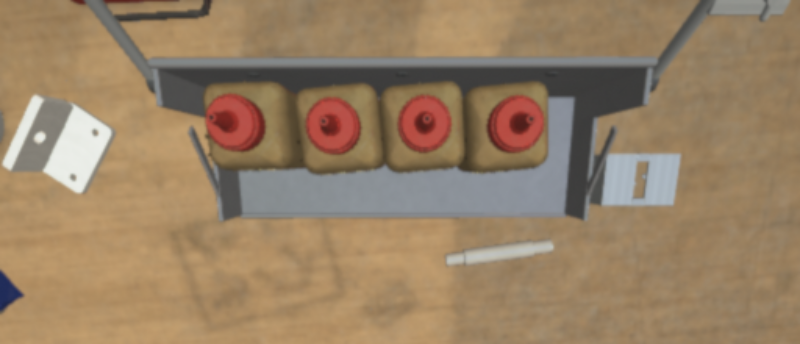

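Call:
step_arm(
  rows=[
    [-0.02,0.014,-0.03,-0.92,-9.96,0],
    [-0.02,0.014,-0.03,-0.92,-9.96,0],
    [-0.02,0.014,-0.03,-0.92,-9.96,0],
    [-0.02,0.014,-0.03,-0.92,-9.96,0],
    [0,0,-0.045,0,0,0],
    [0,0,-0.045,0,0,0],
    [0,0,-0.045,0,0,0],
    [0,0,-0.04,0,0,0],
    [0,0,0,0,0,0],
    [0,0,0,0,0,0],
    [0,0,0,0,0,0],
  ],
  jaw=0.0,
)

```text
time: 37.22
position: [0.5033, 0.0759, 0.2937]
tool_rot: [0.954, -0.044, 0.295, 0.022]
ft_force: [-0.1, -0.1, 0.4]
grip_width: 0.0007
grip_force: 0.0
```

```bash
python3 - <<'E'
from hold import *
state();o=get_obs();Rm=R.from_quat(o["tool_rot"]).as_matrix();tip=o["position"]+Rm@[0,0,.1822];print("tip",*[round(float(v),4) for v in rk(tip)],Rm[:,2].round(3))
E
```

```text
t 37.2 TCP rack -0.1489 0.0411 0.2937 yaw -4.92 F [-0.1 -0.1  0.4] q [-0.06  0.53  2.   -1.22  0.04  2.81]
tip -0.0461 0.0381 0.1433 [ 0.56  -0.068 -0.826]
```

Call:
step_arm(
  rows=[
    [-0.005,0,0.02,0.65,6.97,0],
    [-0.005,0,0.02,0.65,6.97,0],
    [0,0,0,0,0,0],
    [0,0,0,0,0,0],
  ],
)

```text
time: 37.72
position: [0.5026, 0.0678, 0.3075]
tool_rot: [0.96, -0.053, 0.269, 0.052]
ft_force: [-0.4, 0.2, 0.2]
grip_width: 0.0005
grip_force: 0.0
```

```bash
cat > tip.py <<'E'
from hold import *
state();o=get_obs();Rm=R.from_quat(o["tool_rot"]).as_matrix();tip=o["position"]+Rm@[0,0,.1822];print("tip",*[round(float(v),4) for v in rk(tip)],"z",Rm[:,2].round(3))
th=np.radians(-5.2);X=np.array([np.cos(th),np.sin(th),0]);Y=np.array([-X[1],X[0],0])
t=np.radians(TILT) if "TILT" in globals() else np.radians(20)
G=np.stack([np.cos(t)*X+np.sin(t)*np.array([0,0,1]),-Y,np.sin(t)*X-np.cos(t)*np.array([0,0,1])],1)
print("rotvec to 20deg tilt",np.degrees((R.from_matrix(G)*R.from_matrix(Rm).inv()).as_rotvec()).round(2))
E
python3 tip.py
```

```text
t 37.7 TCP rack -0.1489 0.033 0.3075 yaw -5.02 F [-0.4  0.2  0.2] q [-0.06  0.5   1.98 -0.68  0.15  2.27]
tip -0.0539 0.0183 0.1527 z [ 0.511 -0.128 -0.85 ]
rotvec to 20deg tilt [ 5.31 11.05  1.9 ]
```

Call:
step_arm(
  rows=[
    [0,0.005,0.01,1.3,2.8,0.5],
    [0,0.005,0.01,1.3,2.8,0.5],
    [0,0.005,0.01,1.3,2.8,0.5],
    [0,0.003,0.01,1.4,2.7,0.4],
    [0,0,0,0,0,0],
    [0,0,0,0,0,0],
  ],
)

```text
time: 38.48
position: [0.5024, 0.0843, 0.345]
tool_rot: [0.983, -0.046, 0.177, 0.012]
ft_force: [0.3, -0.6, 0.1]
grip_width: 0.0005
grip_force: 0.0
```

```bash
python3 tip.py
```

```text
t 38.5 TCP rack -0.1506 0.0493 0.345 yaw -5.25 F [ 0.3 -0.6  0.1] q [-0.05  0.43  1.89 -0.05  0.47  1.66]
tip -0.0871 0.0479 0.1742 z [ 0.346 -0.04  -0.937]
rotvec to 20deg tilt [0.48 0.34 0.21]
```

Call:
step_arm(
  rows=[
    [0,0,-0.036,0,0,0],
    [0,0,-0.036,0,0,0],
    [0,0,-0.036,0,0,0],
    [0.025,-0.002,0,0,0,0],
    [0.02,-0.002,0,0,0,0],
    [0,0,0,0,0,0],
    [0,0,0,0,0,0],
  ],
)

```text
time: 39.35
position: [0.5465, 0.0805, 0.2369]
tool_rot: [0.983, -0.046, 0.175, 0.012]
ft_force: [0.5, 0.2, 0.5]
grip_width: 0.0005
grip_force: 0.0
```

```bash
python3 tip.py
```

```text
t 39.4 TCP rack -0.1063 0.0496 0.2369 yaw -5.25 F [0.5 0.2 0.5] q [-0.05  0.66  1.85 -0.08  0.27  1.69]
tip -0.0432 0.0483 0.066 z [ 0.344 -0.039 -0.938]
rotvec to 20deg tilt [0.42 0.21 0.19]
```

Now creep in until the force rises.

Call:
step_arm(
  rows=[
    [0.003,0,0,0,0,0],
    [0.003,0,0,0,0,0],
    [0.003,-0.001,0,0,0,0],
    [0,0,0,0,0,0],
  ],
)

```text
time: 39.85
position: [0.557, 0.0794, 0.2377]
tool_rot: [0.983, -0.046, 0.177, 0.012]
ft_force: [0.6, 0.1, -0.8]
grip_width: 0.0004
grip_force: 0.0
```

Call:
step_arm(
  rows=[
    [0.002,0,0,0,0,0],
    [0.002,0,0,0,0,0],
    [0,0,0,0,0,0],
  ],
)

```text
time: 40.22
position: [0.5599, 0.0796, 0.2374]
tool_rot: [0.983, -0.046, 0.176, 0.012]
ft_force: [-4.5, 0.5, 3.6]
grip_width: 0.0003
grip_force: 2.1
```

Call:
step_arm(
  rows=[
    [0.002,0,0,0,0,0],
    [0,0,0,0,0,0],
  ],
)

```text
time: 40.48
position: [0.5614, 0.0799, 0.2373]
tool_rot: [0.983, -0.046, 0.175, 0.012]
ft_force: [-6.0, 1.6, 5.5]
grip_width: 0.0005
grip_force: 3.4
```

Call:
step_arm(
  rows=[
    [0.002,0,0,0,0,0],
    [0.002,0,0,0,0,0],
    [0,0,0,0,0,0],
    [-0.01,0,0,0,0,0],
    [-0.01,0,0,0,0,0],
    [0,0,0,0,0,0],
  ],
)

```text
time: 41.22
position: [0.5465, 0.0793, 0.2375]
tool_rot: [0.983, -0.046, 0.177, 0.012]
ft_force: [0.5, -0.0, -0.6]
grip_width: 0.0007
grip_force: 0.0
```

```bash
python3 tip.py; python3 gaps.py
```

```text
t 41.2 TCP rack -0.1062 0.0484 0.2375 yaw -5.27 F [ 0.5 -0.  -0.6] q [-0.05  0.66  1.85 -0.08  0.27  1.68]
tip -0.0427 0.0471 0.0668 z [ 0.347 -0.039 -0.937]
rotvec to 20deg tilt [0.42 0.37 0.21]
t 41.2 TCP rack -0.1062 0.0484 0.2375 yaw -5.27 F [ 0.5 -0.  -0.6] q [-0.05  0.66  1.85 -0.08  0.27  1.68]
side [(-140, 0), (-137, 0), (-134, 0), (-131, 0), (-128, 0), (-125, 0), (-122, 0), (-119, 0), (-116, 0), (-113, 0), (-110, 0), (-107, 0), (-104, 0), (-101, 2), (-98, 3), (-95, 2), (-92, 4), (-89, 5), (-86, 4), (-83, 5), (-80, 1), (-74, 4), (-71, 6), (-68, 3), (-62, 1), (-56, 4), (-47, 6), (-41, 0), (-38, 0), (-35, 2), (-29, 4), (-23, 3), (-17, 3), (-14, 4), (-11, 2), (-8, 3), (-5, 1), (-2, 1), (1, 1), (4, 3), (7, 2), (10, 3), (13, 3), (16, 6), (19, 0), (22, 1), (25, 1), (28, 3), (31, 5), (34, 4), (40, 6), (43, 5), (52, 6), (82, 2), (85, 0), (88, 3), (148, 0)]
None (np.float64(-0.09), np.float64(-0.0192)) (np.float64(-0.07), np.float64(-0.0211)) (np.float64(-0.05), np.float64(-0.0214)) (np.float64(-0.03), np.float64(-0.0198)) (np.float64(-0.01), np.float64(-0.0207)) (np.float64(0.01), np
[... 475 characters left out ...]
, (-23, 6), (-5, 5), (16, 5), (19, 0), (22, 0), (25, 3), (28, 4), (31, 1), (34, 3), (37, 4), (43, 6), (46, 5), (79, 4), (82, 2), (85, 1), (94, 5), (115, 6), (145, 2), (148, 0)]
(np.float64(-0.11), np.float64(-0.0155)) (np.float64(-0.09), np.float64(-0.021)) (np.float64(-0.07), np.float64(-0.0218)) (np.float64(-0.05), np.float64(-0.0206)) (np.float64(-0.03), np.float64(-0.0195)) (np.float64(-0.01), np.float64(-0.021)) (np.float64(0.01), np.float64(-0.0226)) (np.float64(0.03), np.float64(-0.0219)) (np.float64(0.05), np.float64(-0.0215)) (np.float64(0.07), np.float64(-0.0202)) (np.float64(0.09), np.float64(-0.0194)) (np.float64(0.11), np.float64(-0.0209)) (np.float64(0.13), np.float64(-0.0211))
```

Call:
step_arm(
  rows=[
    [-0.003,-0.03,0,0,0,0],
    [-0.003,-0.03,0,0,0,0],
    [0.005,0,0,0,0,0],
    [0.004,0,0,0,0,0],
    [0.003,0,0,0,0,0],
    [0.003,0,0,0,0,0],
    [0.002,0,0,0,0,0],
    [0,0,0,0,0,0],
  ],
)

```text
time: 42.32
position: [0.5561, 0.0206, 0.2372]
tool_rot: [0.984, -0.045, 0.174, 0.011]
ft_force: [-4.4, 1.7, 3.4]
grip_width: 0.0005
grip_force: 2.5
```

Call:
step_arm(
  rows=[
    [0.002,0,0,0,0,0],
    [0.002,0,0,0,0,0],
    [0,0,0,0,0,0],
  ],
)

```text
time: 42.7
position: [0.5585, 0.0213, 0.2368]
tool_rot: [0.984, -0.045, 0.172, 0.011]
ft_force: [-7.4, 4.0, 7.0]
grip_width: 0.0006
grip_force: 4.5
```

Call:
step_arm(
  rows=[
    [-0.01,0,0,0,0,0],
    [-0.008,0,0,0,0,0],
    [-0.003,-0.03,0,0,0,0],
    [-0.003,-0.03,0,0,0,0],
    [0.006,0,0,0,0,0],
    [0.005,0,0,0,0,0],
    [0.004,0,0,0,0,0],
    [0.003,0,0,0,0,0],
    [0,0,0,0,0,0],
  ],
)

```text
time: 43.82
position: [0.5533, -0.0385, 0.2371]
tool_rot: [0.984, -0.044, 0.173, 0.01]
ft_force: [-8.6, 1.8, 6.8]
grip_width: 0.0003
grip_force: 4.3
```

Call:
step_arm(
  rows=[
    [0.002,0,0,0,0,0],
    [0.002,0,0,0,0,0],
    [0,0,0,0,0,0],
  ],
)

```text
time: 44.2
position: [0.555, -0.0382, 0.2369]
tool_rot: [0.984, -0.044, 0.17, 0.009]
ft_force: [-16.0, -1.4, 13.2]
grip_width: 0.0004
grip_force: 8.1
```

Call:
step_arm(
  rows=[
    [-0.02,0,0,0,0,0],
    [-0.025,0.02,0.05,0,0,0],
    [0,0.03,0.05,0.9,9.8,0],
    [0,0.02,0.05,0.9,9.8,0],
    [0.02,0,0.05,0,0,0],
    [0.02,0,0.05,0,0,0],
    [0.02,0,0,0,0,0],
    [0,0,0,0,0,0],
    [0,0,0,0,0,0],
  ],
)

```text
time: 45.32
position: [0.5753, 0.022, 0.4672]
tool_rot: [0.998, -0.044, 0.035, -0.0]
ft_force: [-0.7, 0.5, -0.2]
grip_width: 0.0005
grip_force: 0.0
```

```bash
python3 gaps.py; python3 row.py; python3 - <<'E'
from hold import *
d=np.load("last.npz");a,b,z=rk(d["w"])
m=(z>.16)&(a>.03)&(a<.16)&(abs(b)<.14);print("wire wrist",m.sum(),np.percentile(a[m],[5,50,95]).round(4),np.percentile(z[m],[5,50,95]).round(4))
o=get_obs();Rm=R.from_quat(o["tool_rot"]).as_matrix();print(o["position"],Rm[:,2].round(3),Rm[:,0].round(3))
for n in ("side","scene"):
    w=cloud(shot(n));a,b,z=rk(w)
    m=(z>.16)&(z<.21)&(a>.05)&(a<.16)&(abs(b)<.14);
    for lo in (-.14,-.07,0,.07):
        k=m&(b>lo)&(b<lo+.07);print(n,lo,k.sum(),np.median(a[k]).round(4),np.median(z[k]).round(4))
E
```

```text
t 45.3 TCP rack -0.0722 -0.006 0.4672 yaw -5.01 F [-0.7  0.5 -0.2] q [-0.16  0.38  1.5   0.01  1.19  1.5 ]
side [(-140, 0), (-137, 0), (-134, 0), (-131, 0), (-128, 0), (-125, 0), (-122, 0), (-119, 0), (-116, 0), (-113, 0), (-110, 0), (-107, 0), (-104, 0), (-101, 0), (-98, 1), (-92, 4), (-80, 4), (-74, 6), (-68, 6), (-38, 0), (-32, 6), (-29, 6), (22, 0), (25, 5), (82, 0), (85, 0), (88, 3), (148, 0)]
None (np.float64(-0.09), np.float64(-0.018)) (np.float64(-0.07), np.float64(-0.0189)) (np.float64(-0.05), np.float64(-0.0182)) (np.float64(-0.03), np.float64(-0.0187)) (np.float64(-0.01), np.float64(-0.0193)) (np.float64(0.01), np.float64(-0.0189)) (np.float64(0.03), np.float64(-0.0186)) (np.float64(0.05), np.float64(-0.0198)) (np.float64(0.07), np.float64(-0.0202)) (np.float64(0.09), np.float64(-0.0189)) (np.float64(0.11), np.float64(-0.0204)) (np.float64(0.13), np.float64(-0.0207)) 
scene [(-140, 0), (-137, 0), (-134, 0), (-131, 0), (-128, 0), (-125, 0), (-122, 0), (-119, 0), (-116, 0), (-113, 0), (-110, 0), (-107, 0), (-104, 1), (-101, 3), (-98, 6), (-95, 5), (-41, 0), (-38, 4), (7, 6),
[... 948 characters left out ...]
.0145 -0.0697] [0.0617 0.0641] 0.3
cap 1045 collar a,b 0.0126 0.1059 range a [-0.0028  0.0287] b [0.0951 0.1258] tip 0.0128 0.1108 ztop 0.169
   shoulder [0.0134 0.1059] [0.063 0.064] 0.0
cap 951 collar a,b 0.0128 0.0454 range a [-0.0024  0.0289] b [0.031  0.0631] tip 0.013 0.0471 ztop 0.169
   shoulder [0.0136 0.0453] [0.0628 0.0637] 0.3
wire wrist 3962 [0.0699 0.073  0.0771] [0.1895 0.1917 0.1933]
[0.57547872 0.02154991 0.46745491] [ 0.071 -0.003 -0.997] [ 0.994 -0.088  0.071]
side -0.14 38 0.0693 0.1912
side -0.07 45 0.0689 0.1914
side 0 55 0.0681 0.1919
side 0.07 68 0.0687 0.1918
scene -0.14 35 0.0705 0.1923
scene -0.07 34 0.0712 0.1924
scene 0 39 0.0695 0.193
scene 0.07 43 0.0691 0.1926
```

Call:
step_arm(
  rows=[
    [0,0,0,0.38,4.05,0],
    [0.0146,-0.015,-0.005,0,0,10],
    [0.0146,-0.015,-0.005,0,0,10],
    [0.0146,-0.015,-0.005,0,0,10],
    [0.0146,-0.015,-0.005,0,0,10],
    [0.0146,-0.015,-0.005,0,0,10],
    [0.0146,-0.015,-0.005,0,0,10],
    [0.0146,-0.015,-0.005,0,0,10],
    [0.0146,-0.015,-0.005,0,0,10],
    [0.0146,-0.015,-0.005,0,0,9.8],
    [0,0,0,0,0,0],
    [0,0,0,0,0,0],
  ],
  jaw=0.04,
)

```text
time: 47.08
position: [0.7071, -0.1133, 0.4232]
tool_rot: [0.74, 0.673, -0.001, -0.003]
ft_force: [-0.8, 0.1, -0.4]
grip_width: 0.0403
grip_force: 0.0
```

```bash
cat > tl.py <<'E'
from hold import *
import sys
state();o=get_obs();Rm=R.from_quat(o["tool_rot"]).as_matrix()
y=np.radians(float(sys.argv[1]));G=np.array([[np.cos(y),np.sin(y),0],[np.sin(y),-np.cos(y),0],[0,0,-1]])
print("z",Rm[:,2].round(4),"rotvec fix",np.degrees((R.from_matrix(G)*R.from_matrix(Rm).inv()).as_rotvec()).round(2),o["position"].round(4))
E
python3 tl.py 84.8
python3 - <<'E'
from hold import *
w=cloud(shot("wrist"));a,b,z=rk(w)
m=(z>.15)&(z<.215)&(a>.02)&(a<.13)&(b>-.2)&(b<.1)
print(m.sum())
for lo in np.arange(-.2,.1,.03):
    k=m&(b>lo)&(b<lo+.03)
    if k.sum()>5: print(lo.round(2),k.sum(),np.percentile(a[k],[5,50,95]).round(4),np.percentile(z[k],[50,95]).round(4))
E
```

```text
t 47.1 TCP rack 0.0716 -0.1285 0.4232 yaw 84.6 F [-0.8  0.1 -0.4] q [-0.31  0.64  1.15  0.    1.35 -0.22]
z [-0.0048  0.0036 -1.    ] rotvec fix [-0.21 -0.28  0.19] [ 0.7071 -0.1133  0.4232]
3762
-0.2 370 [0.0664 0.0798 0.0996] [0.1959 0.2038]
-0.17 645 [0.0538 0.0706 0.0774] [0.1897 0.1931]
-0.14 420 [0.0707 0.0743 0.0779] [0.1918 0.1933]
-0.11 509 [0.0701 0.0743 0.0779] [0.1916 0.1931]
-0.08 550 [0.0703 0.074  0.0777] [0.1917 0.1931]
-0.05 613 [0.0704 0.0737 0.0775] [0.1918 0.1931]
-0.02 655 [0.07   0.0737 0.0774] [0.1916 0.1931]
```

Call:
step_arm(
  rows=[
    [0.0015,0,-0.03,-0.2,-0.28,0.2],
    [0,0,-0.034,0,0,0],
    [0,0,0,0,0,0],
    [0,0,0,0,0,0],
  ],
  jaw=0.04,
)

```text
time: 47.62
position: [0.7094, -0.1133, 0.361]
tool_rot: [0.738, 0.675, 0.001, 0.002]
ft_force: [0.1, -0.8, 0.6]
grip_width: 0.0399
grip_force: 0.0
```

Call:
step_arm(
  rows=[
    [0,0,0,0,0,0],
    [0,0,0,0,0,0],
    [0,0,0,0,0,0],
    [0,0,0,0,0,0],
    [0,0,0,0,0,0],
  ],
  jaw=0.0,
  squeeze=15,
)

```text
time: 48.25
position: [0.709, -0.1137, 0.3594]
tool_rot: [0.738, 0.675, 0.0, 0.0]
ft_force: [-0.3, -0.1, 0.4]
grip_width: 0.0073
grip_force: 15.0
```

```bash
python3 tl.py 84.8; python3 - <<'E'
import numpy as np
r=.0722;ph=np.radians(np.r_[np.linspace(-27.3,114.8,15)])
a=.04-r*np.sin(ph);z=.125+r*np.cos(ph)
d=np.c_[np.diff(a)*.9957,-np.diff(a)*.0924,np.diff(z)]
print(a[0],z[0],a[-1],z[-1]);print(d.round(4).tolist())
E
```

```text
t 48.2 TCP rack 0.0735 -0.1287 0.3594 yaw 84.95 F [-0.3 -0.1  0.4] q [-0.31  0.7   1.22 -0.    1.22 -0.23]
z [ 5.e-04 -6.e-04 -1.e+00] rotvec fix [ 0.03  0.03 -0.15] [ 0.709  -0.1137  0.3594]
0.07311449783376754 0.1891581641976873 -0.025541533950076002 0.09471555964738601
[[-0.0118, 0.0011, 0.0048], [-0.0124, 0.0012, 0.0027], [-0.0127, 0.0012, 0.0004], [-0.0126, 0.0012, -0.0018], [-0.0121, 0.0011, -0.004], [-0.0112, 0.001, -0.0061], [-0.0099, 0.0009, -0.008], [-0.0084, 0.0008, -0.0096], [-0.0066, 0.0006, -0.0109], [-0.0045, 0.0004, -0.0119], [-0.0024, 0.0002, -0.0126], [-0.0001, 0.0, -0.0128], [0.0021, -0.0002, -0.0126], [0.0043, -0.0004, -0.012]]
```

Call:
step_arm(
  rows=[
    [-0.0118,0.0011,0.0048,0,0,0],
    [-0.0124,0.0012,0.0027,0,0,0],
    [-0.0127,0.0012,0.0004,0,0,0],
    [-0.0126,0.0012,-0.0018,0,0,0],
    [-0.0121,0.0011,-0.004,0,0,0],
    [-0.0112,0.001,-0.0061,0,0,0],
    [-0.0099,0.0009,-0.008,0,0,0],
    [0,0,0,0,0,0],
  ],
)

```text
time: 49.25
position: [0.6245, -0.106, 0.3465]
tool_rot: [0.738, 0.675, -0.002, -0.001]
ft_force: [-3.7, -1.5, 1.2]
grip_width: 0.0073
grip_force: 15.0
```

Call:
step_arm(
  rows=[
    [-0.0084,0.0008,-0.0096,0,0,0],
    [-0.0066,0.0006,-0.0109,0,0,0],
    [-0.0045,0.0004,-0.0119,0,0,0],
    [-0.0024,0.0002,-0.0126,0,0,0],
    [0,0,-0.0128,0,0,0],
    [0.002,0,-0.0126,0,0,0],
    [0,0,0,0,0,0],
  ],
)

```text
time: 50.12
position: [0.6055, -0.1043, 0.2742]
tool_rot: [0.737, 0.675, -0.002, -0.001]
ft_force: [-4.0, -4.3, -4.6]
grip_width: 0.0073
grip_force: 15.0
```

```bash
python3 tl.py 84.8
```

```text
t 50.1 TCP rack -0.0304 -0.1289 0.2742 yaw 84.96 F [-4.  -4.3 -4.6] q [-0.35  0.68  1.56 -0.    0.9  -0.26]
z [-4.4e-03  1.0e-04 -1.0e+00] rotvec fix [-0.   -0.25 -0.16] [ 0.6055 -0.1043  0.2742]
```

Call:
step_arm(
  rows=[
    [0.002,0,-0.005,0,0,0],
    [0.002,0,-0.004,0,0,0],
    [0,0,0,0,0,0],
    [0,0,0,0,0,0],
  ],
)

```text
time: 50.62
position: [0.6086, -0.1044, 0.2656]
tool_rot: [0.737, 0.676, -0.003, -0.002]
ft_force: [-5.4, -5.3, -4.3]
grip_width: 0.0072
grip_force: 15.0
```

```bash
python3 tl.py 84.8; python3 - <<'E'
from hold import *
for n in ("side","scene"):
    w=cloud(shot(n));a,b,z=rk(w)
    m=(z>.08)&(z<.13)&(a>-.045)&(a<-.0225)&(abs(b)<.14)
    for lo in (-.1,0,.07): 
        k=m&(b>lo)&(b<lo+.07);print(n,lo,k.sum(),np.median(a[k]).round(4),np.median(z[k]).round(4)) if k.sum()>3 else 0
    for l in ["knob_grip"]:
        for r in cut_out(l,n): print(l,round(r["confidence"],2),np.round(r["extent"]),[np.nanmedian(v[r["region"]]).round(4) for v in (a,b,z)])
E
```

```text
t 50.6 TCP rack -0.0274 -0.1288 0.2656 yaw 84.99 F [-5.4 -5.3 -4.3] q [-0.35  0.7   1.56 -0.    0.89 -0.26]
z [-7.1e-03 -2.0e-04 -1.0e+00] rotvec fix [ 0.01 -0.4  -0.19] [ 0.6086 -0.1044  0.2656]
side -0.1 41 -0.0319 0.1028
side 0 53 -0.0324 0.103
side 0.07 64 -0.0325 0.1029
scene -0.1 38 -0.0316 0.1029
scene 0 43 -0.0304 0.1033
scene 0.07 49 -0.0309 0.1036
knob_grip 0.46 [217. 208.  97.  69.] [np.float64(-0.0134), np.float64(0.0062), np.float64(0.0428)]
```

Call:
step_arm(
  rows=[
    [0.002,0,-0.004,0,0,0],
    [0.001,0,-0.003,0,0,0],
    [0,0,0,0,0,0],
    [0,0,0,0,0,0],
  ],
)

```text
time: 51.32
position: [0.6108, -0.1045, 0.2605]
tool_rot: [0.737, 0.676, -0.004, -0.003]
ft_force: [-10.7, -5.6, 8.0]
grip_width: 0.0071
grip_force: 15.0
```

```bash
cat > wire.py <<'E'
from hold import *
state()
for n in ("side","scene"):
    w=cloud(shot(n));a,b,z=rk(w)
    m=(z>.08)&(z<.13)&(a>-.045)&(a<-.0225)&(abs(b)<.14)
    for lo in (-.1,0,.07): 
        k=m&(b>lo)&(b<lo+.07);print(n,lo,k.sum(),np.median(a[k]).round(4),np.median(z[k]).round(4)) if k.sum()>3 else 0
E
python3 wire.py
```

```text
t 51.3 TCP rack -0.0251 -0.1286 0.2605 yaw 85.03 F [-10.7  -5.6   8. ] q [-0.35  0.71  1.56 -0.    0.89 -0.26]
side -0.1 41 -0.0298 0.0984
side 0 51 -0.0307 0.0985
side 0.07 66 -0.0308 0.0988
scene -0.1 37 -0.0285 0.0982
scene 0 43 -0.0294 0.0991
scene 0.07 54 -0.0284 0.0994
```

Call:
step_arm(
  rows=[
    [0,0,0,0,0,0],
    [0,0,0,0,0,0],
    [0,0,0,0,0,0],
    [0,0,0.03,0,0,0],
    [0,0,0.06,0,0,0],
    [0,0,0.06,0,0,0],
  ],
  jaw=0.03,
)

```text
time: 52.18
position: [0.6139, -0.1036, 0.4121]
tool_rot: [0.738, 0.675, 0.001, 0.0]
ft_force: [0.9, 0.1, -1.0]
grip_width: 0.0298
grip_force: 0.0
```

Call:
step_arm(
  rows=[
    [0.0088,-0.0074,0,0,0,10],
    [0.0088,-0.0074,0,0,0,10],
    [0.0088,-0.0074,0,0,0,10],
    [0.0088,-0.0074,0,0,0,10],
    [0.0088,-0.0074,0,0,0,10],
    [0.0088,-0.0074,0,0,0,10],
    [0.0088,-0.0074,0,0,0,10],
    [0.0088,-0.0074,0,0,0,10],
    [0.0088,-0.0074,0,0,0,10],
    [0,0,0,0,0,0],
    [0,0,0,0,0,0],
  ],
)

```text
time: 53.55
position: [0.6926, -0.1701, 0.4107]
tool_rot: [0.045, 0.999, 0.001, 0.0]
ft_force: [-0.5, 0.8, -0.7]
grip_width: 0.0299
grip_force: 0.0
```

```bash
python3 wire.py; python3 tl.py 174.8; python3 - <<'E'
from hold import *
c=shot("wrist");w=cloud(c);a,b,z=rk(w);np.savez("wk.npz",w=w,p=c["pixels"])
m=(z>.125)&(z<.18)&(b>-.23)&(b<-.15)&(a>-.07)&(a<.03)
P=np.stack([a[m],b[m]],1).astype(np.float32);print(m.sum(),np.percentile(z[m],[5,50,95]).round(4))
t=m&(z>.15);P=np.stack([a[t],b[t]],1).astype(np.float32);rc=cv2.minAreaRect(P);print(t.sum(),np.round(rc[0],4),np.round(rc[1],4),rc[2],P.min(0),P.max(0))
cv2.imwrite("pics/wr6.png",cv2.resize(c["pixels"],(800,600)))
E
```

```text
t 53.5 TCP rack 0.0624 -0.1864 0.4107 yaw 174.82 F [-0.5  0.8 -0.7] q [-0.4   0.65  1.18  0.    1.32 -1.88]
side -0.1 42 -0.03 0.0985
side 0 52 -0.0305 0.0984
side 0.07 65 -0.0307 0.0981
scene -0.1 37 -0.0292 0.0988
scene 0 43 -0.0287 0.0995
scene 0.07 51 -0.0285 0.0986
t 53.6 TCP rack 0.0623 -0.1864 0.4109 yaw 174.88 F [ 0.1 -0.1  0.5] q [-0.4   0.65  1.18  0.    1.32 -1.88]
z [ 3.0e-04  1.7e-03 -1.0e+00] rotvec fix [-0.1   0.02 -0.08] [ 0.6925 -0.1701  0.4109]
1284 [0.139  0.1581 0.1596]
1166 [-0.0251 -0.1877] [0.0451 0.0128] 0.5979834794998169 [-0.04769776 -0.19424148] [-0.00256806 -0.18114302]
```

View pics/wr6.png

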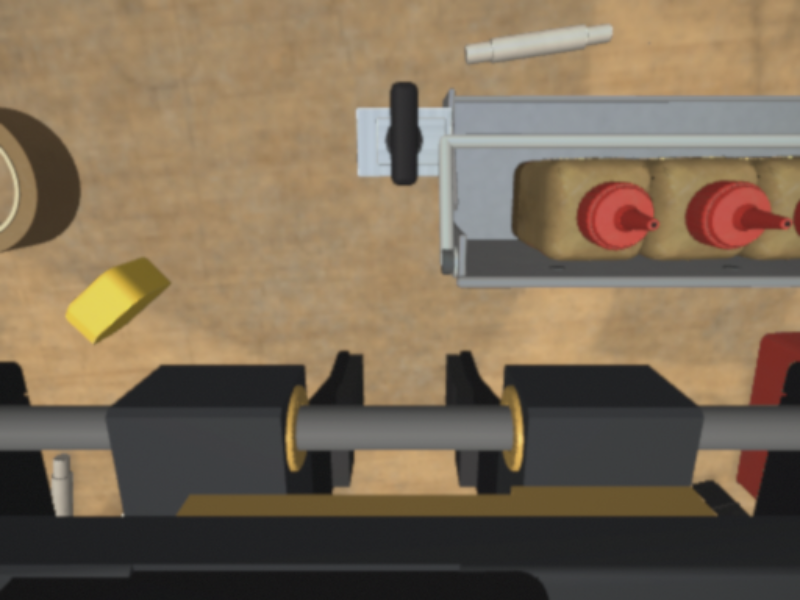

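Call:
step_arm(
  rows=[
    [-0.03,0.0024,0,-0.1,0,-0.1],
    [-0.03,0.0024,0,0,0,0],
    [-0.0271,0.002,-0.01,0,0,0],
    [0,0,-0.03,0,0,0],
    [0,0,-0.01,0,0,0],
    [0,0,0,0,0,0],
    [0,0,0,0,0,0],
  ],
  jaw=0.03,
)

```text
time: 54.58
position: [0.6063, -0.1639, 0.3619]
tool_rot: [0.045, 0.999, -0.001, 0.001]
ft_force: [0.1, 0.1, 0.7]
grip_width: 0.0298
grip_force: 0.0
```

```bash
python3 tl.py 174.8
```

```text
t 54.6 TCP rack -0.0241 -0.1882 0.3619 yaw 174.85 F [0.1 0.1 0.7] q [-0.44  0.58  1.47 -0.    1.09 -1.92]
z [ 0.0025 -0.0014 -1.    ] rotvec fix [ 0.08  0.14 -0.05] [ 0.6063 -0.1639  0.3619]
```

Call:
step_arm(
  rows=[
    [-0.001,0.0005,-0.025,0,0,0],
    [0,0,-0.02,0,0,0],
    [0,0,0,0,0,0],
    [0,0,0,0,0,0],
  ],
  jaw=0.03,
)

```text
time: 55.08
position: [0.6053, -0.1635, 0.3172]
tool_rot: [0.045, 0.999, -0.001, 0.001]
ft_force: [0.7, -0.0, 0.7]
grip_width: 0.0301
grip_force: 0.0
```

Call:
step_arm(
  rows=[
    [0,0,0,0,0,0],
    [0,0,0,0,0,0],
    [0,0,0,0,0,0],
    [0,0,0,0,0,0],
  ],
  jaw=0.0,
  squeeze=45,
)

```text
time: 55.58
position: [0.6049, -0.1626, 0.3166]
tool_rot: [0.045, 0.999, 0.0, 0.001]
ft_force: [0.5, 5.0, 2.6]
grip_width: 0.0125
grip_force: 45.0
```

Call:
step_arm(
  rows=[
    [0,0,-0.003,0,0,0],
    [0,0,-0.003,0,0,0],
    [0,0,-0.003,0,0,0],
    [0,0,-0.003,0,0,0],
    [0,0,0,0,0,0],
    [0,0,0,0,0,0],
  ],
)

```text
time: 56.32
position: [0.605, -0.1626, 0.3055]
tool_rot: [0.045, 0.999, 0.0, 0.001]
ft_force: [-0.1, 5.2, 10.3]
grip_width: 0.0127
grip_force: 45.0
```

```bash
python3 tl.py 174.8
```

```text
t 56.3 TCP rack -0.0256 -0.187 0.3055 yaw 174.84 F [-0.1  5.2 10.3] q [-0.44  0.65  1.52  0.    0.98 -1.92]
z [ 2.2e-03  5.0e-04 -1.0e+00] rotvec fix [-0.03  0.13 -0.04] [ 0.605  -0.1626  0.3055]
```

Call:
step_arm(
  rows=[
    [0,-0.0008,-0.0025,0,0,0],
    [0,0,0,0,0,0],
    [0,0,0,0,0,-8],
    [0,0,0,0,0,-8],
    [0,0,0,0,0,0],
  ],
)

```text
time: 56.95
position: [0.6049, -0.1631, 0.304]
tool_rot: [0.184, 0.983, 0.001, 0.001]
ft_force: [-1.7, 6.6, 15.4]
grip_width: 0.0128
grip_force: 45.0
```

```bash
python3 tl.py 158.8; python3 -c "
from rig import get_obs;print(get_obs()['moment'])"
```

```text
t 57.0 TCP rack -0.0256 -0.1875 0.304 yaw 158.79 F [-1.7  6.6 15.4] q [-0.44  0.65  1.52  0.    0.97 -1.64]
z [ 2.4e-03  7.0e-04 -1.0e+00] rotvec fix [-0.04  0.13  0.01] [ 0.6049 -0.1631  0.304 ]
[ 1.42805525  0.15498955 -0.03355352]
```

Call:
step_arm(
  rows=[
    [0,0,0,0,0,-8],
    [0,0,0,0,0,-8],
    [0,0,0,0,0,-8],
    [0,0,0,0,0,-8],
    [0,0,0,0,0,-8],
    [0,0,0,0,0,-8],
    [0,0,0,0,0,-8],
    [0,0,0,0,0,-8],
    [0,0,0,0,0,0],
  ],
)

```text
time: 58.08
position: [0.6044, -0.1635, 0.304]
tool_rot: [0.677, 0.736, -0.0, -0.0]
ft_force: [-3.0, 6.3, 15.1]
grip_width: 0.0122
grip_force: 45.0
```

Call:
step_arm(
  rows=[
    [0,0,0,0,0,-2],
    [0,0,0,0,0,0],
  ],
)

```text
time: 58.32
position: [0.6044, -0.1635, 0.304]
tool_rot: [0.688, 0.725, -0.001, -0.0]
ft_force: [-2.8, 5.6, 16.0]
grip_width: 0.0124
grip_force: 45.0
```

```bash
python3 tl.py 94.8; python3 -c "
from rig import get_obs;print(get_obs()['moment'])"
```

```text
t 58.3 TCP rack -0.0261 -0.1879 0.304 yaw 92.98 F [-2.8  5.6 16. ] q [-0.44  0.65  1.52 -0.    0.97 -0.49]
z [-8.e-04 -8.e-04 -1.e+00] rotvec fix [ 0.05 -0.04  1.82] [ 0.6044 -0.1635  0.304 ]
[1.06436831 0.58088862 0.43786751]
```

Call:
step_arm(
  rows=[
    [0,0,0.002,0,0,0],
    [0,0,0.002,0,0,0],
    [0,0,0,0,0,0],
  ],
)

```text
time: 58.7
position: [0.6044, -0.1635, 0.3067]
tool_rot: [0.688, 0.725, -0.001, -0.0]
ft_force: [-1.9, 4.7, 9.1]
grip_width: 0.0127
grip_force: 45.0
```

Call:
step_arm(
  rows=[
    [0,0,0,0,0,0],
    [0,0,0,0,0,0],
    [0,0,0,0,0,0],
    [0,0,0.02,0,0,0],
    [0,0,0.06,0,0,0],
    [0.03,0,0.04,0,0,10],
    [0.03,-0.005,0,0,0,10],
    [0.03,-0.005,0,0,0,10],
    [0,-0.005,0,0,0,10],
    [0,0,0,0,0,0],
    [0,0,0,0,0,0],
  ],
  jaw=0.04,
)

```text
time: 60.08
position: [0.6943, -0.1791, 0.4251]
tool_rot: [0.401, 0.916, -0.0, -0.0]
ft_force: [-1.1, 0.2, 0.3]
grip_width: 0.0399
grip_force: 0.0
```

Call:
step_arm(
  rows=[
    [0,0,0,0,0,10],
    [0,0,0,0,0,10],
    [0,0,0,0,0,10],
    [0,0,0,0,0,10],
    [0,0,0,0,0,0],
    [0,0,0,0,0,0],
  ],
)

```text
time: 60.82
position: [0.6945, -0.179, 0.4256]
tool_rot: [0.064, 0.998, -0.0, 0.0]
ft_force: [0.7, -0.1, 1.0]
grip_width: 0.0399
grip_force: 0.0
```

```bash
python3 wire.py; python3 gaps.py | grep -v "^t"; python3 - <<'E'
from hold import *
state()
c=shot("wrist");w=cloud(c);a,b,z=rk(w)
m=(z>.11)&(z<.18)&(b>-.23)&(b<-.145)&(a>-.07)&(a<.02)
print(m.sum(),np.percentile(z[m],[5,50,95]).round(4))
P=np.stack([a[m],b[m]],1).astype(np.float32);rc=cv2.minAreaRect(P);print(np.round(rc[0],4),np.round(rc[1],4),rc[2])
s=camera("side");cv2.imwrite("pics/end.png",np.vstack([cv2.resize(c["pixels"][:200],(700,273)),cv2.resize(s["pixels"][130:270,90:410],(700,306))]))
E
```

```text
t 60.8 TCP rack 0.065 -0.1951 0.4256 yaw 172.66 F [ 0.7 -0.1  1. ] q [-0.41  0.64  1.15 -0.    1.35 -1.85]
side -0.1 42 -0.0296 0.0983
side 0 98 -0.026 0.0983
side 0.07 93 -0.029 0.0983
scene -0.1 38 -0.0295 0.0994
scene 0 67 -0.0267 0.098
scene 0.07 68 -0.0282 0.0984
side [(-140, 0), (-137, 0), (-134, 0), (-131, 0), (-128, 0), (-125, 0), (-122, 0), (-119, 0), (-116, 0), (-113, 0), (-110, 0), (-107, 0), (-104, 0), (-101, 0), (-98, 2), (-95, 4), (-92, 5), (-89, 5), (-74, 6), (-41, 6), (-38, 1), (-32, 6), (-26, 5), (22, 0), (25, 0), (28, 0), (31, 0), (34, 1), (94, 0)]
None (np.float64(-0.09), np.float64(-0.0183)) (np.float64(-0.07), np.float64(-0.0188)) (np.float64(-0.05), np.float64(-0.0181)) (np.float64(-0.03), np.float64(-0.0186)) (np.float64(-0.01), np.float64(-0.0197)) (np.float64(0.01), np.float64(-0.0195)) (np.float64(0.03), np.float64(-0.0236)) (np.float64(0.05), np.float64(-0.026)) (np.float64(0.07), np.float64(-0.0257)) (np.float64(0.09), np.float64(-0.0234)) (np.float64(0.11), np.float64(-0.0227)) (np.float64(0.13), np.float64(-0.0228)) 
scene [(-140, 0), (-137, 0), (-134, 0
[... 220 characters left out ...]
(31, 4), (37, 6), (91, 6)]
None (np.float64(-0.09), np.float64(-0.0177)) (np.float64(-0.07), np.float64(-0.0196)) (np.float64(-0.05), np.float64(-0.0178)) (np.float64(-0.03), np.float64(-0.0196)) (np.float64(-0.01), np.float64(-0.0209)) (np.float64(0.01), np.float64(-0.0194)) (np.float64(0.03), np.float64(-0.0231)) (np.float64(0.05), np.float64(-0.0257)) (np.float64(0.07), np.float64(-0.0268)) (np.float64(0.09), np.float64(-0.0223)) (np.float64(0.11), np.float64(-0.0228)) (np.float64(0.13), np.float64(-0.0229)) 
t 61.0 TCP rack 0.0652 -0.1951 0.4255 yaw 172.78 F [0.7 0.5 0.5] q [-0.41  0.64  1.15 -0.    1.35 -1.85]
1229 [0.1131 0.149  0.1508]
[-0.0055 -0.1848] [0.057 0.046] 8.623344421386719
```

View pics/end.png

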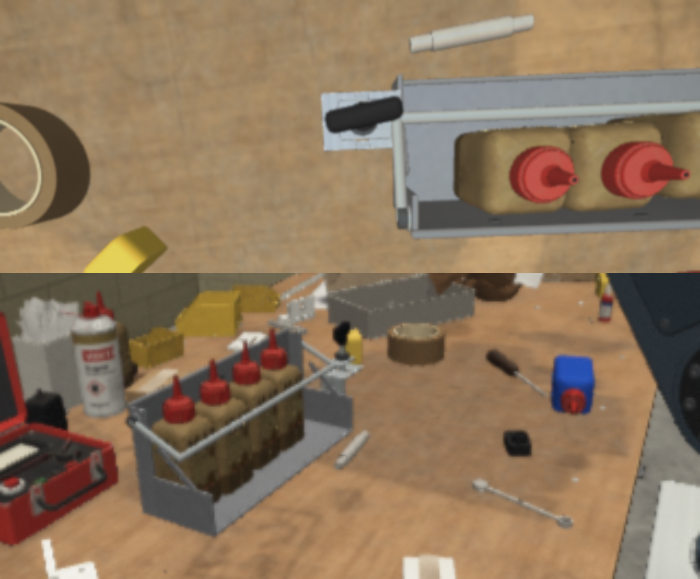

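Call:
step_arm(
  rows=[
    [0.004,0.05,0.01,0,0,2.1],
    [0.004,0.05,0.01,0,0,0],
    [0.004,0.05,0.01,0,0,0],
    [0.004,0.05,0,0,0,0],
    [0.004,0.054,0,0,0,0],
    [0,0,0,0,0,0],
    [0,0,0,0,0,0],
  ],
)

```text
time: 62.0
position: [0.7146, 0.0749, 0.4554]
tool_rot: [0.044, 0.999, -0.001, 0.0]
ft_force: [-0.5, -0.7, -0.3]
grip_width: 0.0397
grip_force: 0.0
```

```bash
python3 row.py; python3 tl.py 174.8; python3 - <<'E'
from hold import *
d=np.load("last.npz");cv2.imwrite("pics/wr7.png",cv2.resize(d["p"][:230],(800,360)))
for n in ("side","scene"):
    w=cloud(shot(n));a,b,z=rk(w)
    m=(z>.025)&(z<.085)&(a>-.04)&(a<-.0)&(b>-.0)&(b<.16)
    h,e=np.histogram(b[m],bins=np.arange(0,.162,.003));print(n,[(round(x*1000),int(k)) for x,k in zip(e,h)])
    for lo in np.arange(.02,.15,.01):
        k=m&(b>lo)&(b<lo+.01); print((round(lo+.005,3),np.percentile(a[k],20).round(4)) if k.sum()>4 else None,end=" ")
E
```

```text
t 62.0 TCP rack 0.0616 0.0596 0.4554 yaw 174.97 F [-0.5 -0.7 -0.3] q [-0.05  0.62  1.11 -0.    1.41 -1.53]
cap 1005 collar a,b 0.0068 0.0576 range a [-0.0086  0.0238] b [0.0417 0.0732] tip 0.0068 0.0579 ztop 0.169
   shoulder [0.0076 0.0576] [0.0744 0.0639] 0.1
cap 1063 collar a,b 0.0093 0.1147 range a [-0.0055  0.0265] b [0.1013 0.1333] tip 0.0099 0.1172 ztop 0.169
   shoulder [0.0074 0.1148] [0.0745 0.064 ] 0.1
cap 1141 collar a,b 0.0121 -0.0655 range a [-0.0027  0.0301] b [-0.0849 -0.0556] tip 0.0135 -0.0711 ztop 0.169
   shoulder [ 0.008  -0.0655] [0.0744 0.064 ] 0.0
cap 1056 collar a,b 0.012 -0.009 range a [-0.0031  0.0291] b [-0.0285  0.0049] tip 0.013 -0.011 ztop 0.169
   shoulder [ 0.0078 -0.0091] [0.0743 0.0638] 0.2
t 62.0 TCP rack 0.0618 0.0587 0.4554 yaw 174.89 F [ 0.3 -0.4  0.1] q [-0.05  0.62  1.11 -0.    1.41 -1.53]
z [ 4.0e-04 -1.3e-03 -1.0e+00] rotvec fix [ 0.07  0.03 -0.09] [0.7147 0.074  0.4554]
side [(0, 10), (3, 10), (6, 19), (9, 15), (12, 16), (15, 22), (18, 31), (21, 2), (24, 0), (27, 0), (30, 0), (33, 2), (36, 3), (39, 12), (42, 9), (45, 18), (48, 13), (51, 11)
[... 1271 characters left out ...]
, 10), (114, 18), (117, 6), (120, 11), (123, 19), (126, 10), (129, 12), (132, 14), (135, 10), (138, 13), (141, 10), (144, 10), (147, 10), (150, 6), (153, 2), (156, 16)]
(np.float64(0.025), np.float64(-0.0162)) (np.float64(0.035), np.float64(-0.0252)) (np.float64(0.045), np.float64(-0.0266)) (np.float64(0.055), np.float64(-0.0256)) (np.float64(0.065), np.float64(-0.0261)) (np.float64(0.075), np.float64(-0.0253)) (np.float64(0.085), np.float64(-0.024)) (np.float64(0.095), np.float64(-0.0206)) (np.float64(0.105), np.float64(-0.0227)) (np.float64(0.115), np.float64(-0.0231)) (np.float64(0.125), np.float64(-0.0233)) (np.float64(0.135), np.float64(-0.0222)) (np.float64(0.145), np.float64(-0.0197))
```

View pics/wr7.png

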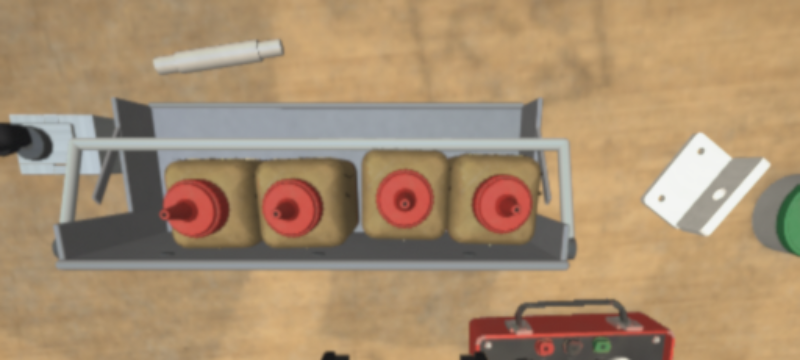

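Call:
step_arm(
  rows=[
    [-0.027,0.002,0,0,0,0],
    [-0.0272,0.002,-0.03,0,0,0],
    [0,0,-0.04,0,0,0],
    [0,0,0,0,0,0],
    [0,0,0,0,0,0],
  ],
  jaw=0.046,
)

```text
time: 62.78
position: [0.6614, 0.0779, 0.3868]
tool_rot: [0.045, 0.999, -0.0, 0.002]
ft_force: [0.8, 0.5, -0.6]
grip_width: 0.0461
grip_force: 0.0
```

```bash
python3 tl.py 174.8
```

```text
t 62.8 TCP rack 0.0084 0.0577 0.3868 yaw 174.87 F [ 0.8  0.5 -0.6] q [-0.05  0.6   1.34 -0.    1.2  -1.53]
z [ 3.e-03 -7.e-04 -1.e+00] rotvec fix [ 0.04  0.17 -0.07] [0.6614 0.0779 0.3868]
```

Call:
step_arm(
  rows=[
    [0,0,-0.03,0,0,0],
    [0,0,-0.03,0,0,0],
    [0,0,-0.015,0,0,0],
    [0,0,-0.012,0,0,0],
    [0,0,0,0,0,0],
  ],
  jaw=0.046,
)

```text
time: 63.4
position: [0.6607, 0.0789, 0.2985]
tool_rot: [0.044, 0.999, -0.0, 0.0]
ft_force: [-0.1, 0.6, 0.4]
grip_width: 0.0461
grip_force: 0.0
```

Call:
step_arm(
  rows=[
    [0,0,0,0,0,0],
    [0,0,0,0,0,0],
    [0,0,0,0,0,0],
    [0,0,0,0,0,0],
  ],
  jaw=0.02,
  squeeze=20,
)

```text
time: 63.9
position: [0.6608, 0.0792, 0.2996]
tool_rot: [0.044, 0.999, -0.0, 0.001]
ft_force: [0.4, 1.4, 4.7]
grip_width: 0.0345
grip_force: 20.0
```

Call:
step_arm(
  rows=[
    [0.002,0,0,0,0,0],
    [0.001,0,0.001,0,0,0],
    [0.001,0,0.001,0,0,0],
    [0,0,0,0,0,0],
    [0,0,0,0,0,0],
  ],
)

```text
time: 64.53
position: [0.6642, 0.079, 0.3002]
tool_rot: [0.044, 0.999, -0.0, -0.0]
ft_force: [-0.9, 1.1, 1.5]
grip_width: 0.0343
grip_force: 20.0
```

Call:
step_arm(
  rows=[
    [0,0,0.0015,0,0,0],
    [0.001,-0.002,0,0,0,0],
    [0,-0.002,0,0,0,0],
    [0,-0.002,0,0,0,0],
    [0,-0.0015,0,0,0,0],
    [0,0,0,0,0,0],
  ],
)

```text
time: 65.28
position: [0.6655, 0.0712, 0.302]
tool_rot: [0.044, 0.999, -0.0, 0.0]
ft_force: [0.0, -0.2, -3.5]
grip_width: 0.0348
grip_force: 20.0
```

```bash
python3 gaps.py
```

```text
t 65.3 TCP rack 0.013 0.0514 0.302 yaw 174.93 F [ 0.  -0.2 -3.5] q [-0.06  0.7   1.4  -0.    1.04 -1.54]
side [(-140, 0), (-137, 0), (-134, 0), (-131, 0), (-128, 0), (-125, 0), (-122, 0), (-119, 0), (-116, 0), (-113, 0), (-110, 0), (-107, 0), (-104, 0), (-101, 0), (-98, 3), (-95, 3), (-92, 6), (-68, 5), (-38, 0), (-35, 6), (22, 0), (25, 3), (28, 5), (31, 6), (85, 1), (88, 0), (91, 0), (94, 1), (100, 5)]
None (np.float64(-0.09), np.float64(-0.0182)) (np.float64(-0.07), np.float64(-0.019)) (np.float64(-0.05), np.float64(-0.0183)) (np.float64(-0.03), np.float64(-0.0185)) (np.float64(-0.01), np.float64(-0.0195)) (np.float64(0.01), np.float64(-0.0191)) (np.float64(0.03), np.float64(-0.0207)) (np.float64(0.05), np.float64(-0.0208)) (np.float64(0.07), np.float64(-0.0205)) (np.float64(0.09), np.float64(-0.018)) (np.float64(0.11), np.float64(-0.0229)) (np.float64(0.13), np.float64(-0.0224)) 
scene [(-140, 0), (-137, 0), (-134, 0), (-131, 0), (-128, 0), (-125, 0), (-122, 0), (-119, 0), (-116, 0), (-113, 0), (-110, 0), (-107, 0), (-104, 0), (-101, 2), (-92, 5), (-74, 6), (-41, 0), (-38, 6), (-29, 6), (-23, 6), (22, 6), (25, 4), (85, 1), (88, 0), (91, 3), (100, 5), (136, 6), (142, 5), (148, 5)]
None (np.float64(-0.09), np.float64(-0.0193)) (np.float64(-0.07), np.float64(-0.0192)) (np.float64(-0.05), np.float64(-0.0185)) (np.float64(-0.03), np.float64(-0.0183)) (np.float64(-0.01), np.float64(-0.0195)) (np.float64(0.01), np.float64(-0.0196)) (np.float64(0.03), np.float64(-0.0209)) (np.float64(0.05), np.float64(-0.0226)) (np.float64(0.07), np.float64(-0.0204)) (np.float64(0.09), np.float64(-0.0188)) (np.float64(0.11), np.float64(-0.0239)) (np.float64(0.13), np.float64(-0.0227))
```

Call:
step_arm(
  rows=[
    [0.002,0,0,0,0,0],
    [0.001,0,-0.002,0,0,0],
    [0,0,-0.0015,0,0,0],
    [0,0,0,0,0,0],
    [0,0,0,0,0,0],
  ],
)

```text
time: 66.0
position: [0.668, 0.0716, 0.2999]
tool_rot: [0.044, 0.999, -0.0, -0.0]
ft_force: [-4.1, 0.2, 6.0]
grip_width: 0.0344
grip_force: 20.0
```

Call:
step_arm(
  rows=[
    [0,0,0,0,0,0],
    [0,0,0,0,0,0],
    [0,0,0.02,0,0,0],
    [0,0,0.03,0,0,0],
    [0,0,0.04,0,0,0],
    [0.006,0.032,0,0,0,0],
    [0,0.032,0,0,0,0],
    [0,0,0,0,0,0],
    [0,0,0,0,0,0],
  ],
  jaw=0.046,
)

```text
time: 67.12
position: [0.6746, 0.1351, 0.3883]
tool_rot: [0.044, 0.999, -0.001, 0.001]
ft_force: [0.0, 1.3, 0.6]
grip_width: 0.0459
grip_force: 0.0
```

```bash
python3 gaps.py;python3 tl.py 174.8
```

```text
t 67.1 TCP rack 0.0163 0.1158 0.3883 yaw 174.96 F [0.  1.3 0.6] q [ 0.04  0.63  1.28 -0.    1.23 -1.45]
side [(-140, 0), (-137, 0), (-134, 0), (-131, 0), (-128, 0), (-125, 0), (-122, 0), (-119, 0), (-116, 0), (-113, 0), (-110, 0), (-107, 0), (-104, 0), (-101, 0), (-98, 1), (-92, 2), (-41, 2), (-38, 1), (-35, 5), (-29, 6), (22, 0), (25, 0), (28, 3), (85, 3), (88, 0), (91, 0), (94, 1), (148, 6)]
None (np.float64(-0.09), np.float64(-0.0185)) (np.float64(-0.07), np.float64(-0.0188)) (np.float64(-0.05), np.float64(-0.0183)) (np.float64(-0.03), np.float64(-0.0187)) (np.float64(-0.01), np.float64(-0.0196)) (np.float64(0.01), np.float64(-0.0191)) (np.float64(0.03), np.float64(-0.0198)) (np.float64(0.05), np.float64(-0.0207)) (np.float64(0.07), np.float64(-0.0199)) (np.float64(0.09), np.float64(-0.0177)) (np.float64(0.11), np.float64(-0.0227)) (np.float64(0.13), np.float64(-0.0224)) 
scene [(-140, 0), (-137, 0), (-134, 0), (-131, 0), (-128, 0), (-125, 0), (-122, 0), (-119, 0), (-116, 0), (-113, 0), (-110, 0), (-107, 0), (-104, 0), (-101, 5), (-95, 4), (-59, 6), (-41, 3), (-38, 6), (-35, 6), (19, 6), (22, 3), (31, 3), (85, 3), (88, 1), (91, 3), (94, 6)]
None (np.float64(-0.09), np.float64(-0.0188)) (np.float64(-0.07), np.float64(-0.0206)) (np.float64(-0.05), np.float64(-0.0186)) (np.float64(-0.03), np.float64(-0.0194)) (np.float64(-0.01), np.float64(-0.0197)) (np.float64(0.01), np.float64(-0.0197)) (np.float64(0.03), np.float64(-0.0192)) (np.float64(0.05), np.float64(-0.0213)) (np.float64(0.07), np.float64(-0.0201)) (np.float64(0.09), np.float64(-0.0194)) (np.float64(0.11), np.float64(-0.0229)) (np.float64(0.13), np.float64(-0.0235)) 
t 67.2 TCP rack 0.0164 0.1151 0.3883 yaw 174.89 F [-0.7 -0.7  0.5] q [ 0.03  0.63  1.28 -0.    1.23 -1.45]
z [ 7.e-04 -1.e-03 -1.e+00] rotvec fix [ 0.06  0.04 -0.09] [0.6747 0.1344 0.3883]
```

Call:
step_arm(
  rows=[
    [-0.0086,0.0037,0,0,0,0],
    [0,0,-0.03,0,0,0],
    [0,0,-0.025,0,0,0],
    [0,0,0,0,0,0],
  ],
  jaw=0.042,
)

```text
time: 67.72
position: [0.6646, 0.1387, 0.3312]
tool_rot: [0.044, 0.999, -0.0, -0.003]
ft_force: [0.0, 0.3, 0.1]
grip_width: 0.042
grip_force: 0.0
```

Call:
step_arm(
  rows=[
    [0,0,-0.012,0,0,0],
    [0,0,-0.01,0,0,0],
    [0,0,0,0,0,0],
  ],
)

```text
time: 68.1
position: [0.6655, 0.1391, 0.3108]
tool_rot: [0.044, 0.999, -0.0, -0.0]
ft_force: [-0.2, -0.2, 0.1]
grip_width: 0.0421
grip_force: 0.0
```

Call:
step_arm(
  rows=[
    [0,0,-0.008,0,0,0],
    [0,0,-0.004,0,0,0],
    [0,0,0,0,0,0],
  ],
)

```text
time: 68.47
position: [0.6657, 0.1391, 0.299]
tool_rot: [0.044, 0.999, -0.0, -0.0]
ft_force: [-0.5, -0.6, 0.1]
grip_width: 0.042
grip_force: 0.0
```

```bash
python3 tl.py 174.8
```

```text
t 68.5 TCP rack 0.007 0.119 0.299 yaw 174.94 F [-0.5 -0.6  0.1] q [ 0.04  0.72  1.37 -0.    1.05 -1.44]
z [-2.e-04 -6.e-04 -1.e+00] rotvec fix [ 0.03 -0.01 -0.14] [0.6657 0.1391 0.299 ]
```

No contact on the way down; close, lift slightly, shift right and back, set down.

Call:
step_arm(
  rows=[
    [0,0,0,0,0,0],
    [0,0,0,0,0,0],
    [0,0,0,0,0,0],
    [0,0,0,0,0,0],
  ],
  jaw=0.02,
  squeeze=20,
)

```text
time: 68.97
position: [0.6659, 0.1392, 0.2997]
tool_rot: [0.044, 0.999, -0.0, 0.001]
ft_force: [0.4, 0.3, 0.9]
grip_width: 0.0344
grip_force: 20.0
```

Call:
step_arm(
  rows=[
    [0,0,0.0015,0,0,0],
    [0,0,0.0015,0,0,0],
    [0,-0.002,0,0,0,0],
    [0,-0.002,0,0,0,0],
    [0,-0.001,0,0,0,0],
    [0,0,0,0,0,0],
  ],
)

```text
time: 69.72
position: [0.6658, 0.1339, 0.3024]
tool_rot: [0.044, 0.999, -0.0, 0.0]
ft_force: [0.1, -0.2, -3.7]
grip_width: 0.0344
grip_force: 20.0
```

```bash
python3 gaps.py;python3 tl.py 174.8
```

```text
t 69.7 TCP rack 0.0076 0.1139 0.3024 yaw 174.93 F [ 0.1 -0.2 -3.7] q [ 0.03  0.72  1.37 -0.    1.05 -1.45]
side [(-140, 0), (-137, 0), (-134, 0), (-131, 0), (-128, 0), (-125, 0), (-122, 0), (-119, 0), (-116, 0), (-113, 0), (-110, 0), (-107, 0), (-104, 0), (-101, 0), (-98, 0), (-92, 4), (-80, 5), (-74, 5), (-41, 2), (-38, 1), (-32, 6), (-20, 5), (-5, 6), (22, 1), (25, 1), (28, 3), (85, 0), (88, 3), (148, 0)]
None (np.float64(-0.09), np.float64(-0.0183)) (np.float64(-0.07), np.float64(-0.0191)) (np.float64(-0.05), np.float64(-0.0184)) (np.float64(-0.03), np.float64(-0.0187)) (np.float64(-0.01), np.float64(-0.0191)) (np.float64(0.01), np.float64(-0.019)) (np.float64(0.03), np.float64(-0.02)) (np.float64(0.05), np.float64(-0.0208)) (np.float64(0.07), np.float64(-0.0199)) (np.float64(0.09), np.float64(-0.0213)) (np.float64(0.11), np.float64(-0.0225)) (np.float64(0.13), np.float64(-0.0217)) 
scene [(-140, 0), (-137, 0), (-134, 0), (-131, 0), (-128, 0), (-125, 0), (-122, 0), (-119, 0), (-116, 0), (-113, 0), (-110, 0), (-107, 0), (-104, 0), (-101, 4), (-98, 5), (-86, 6), (-77, 6), (-41, 2), (-38, 3), (-8, 4), (19, 6), (22, 1), (28, 6), (85, 1), (145, 3), (148, 0)]
None (np.float64(-0.09), np.float64(-0.0186)) (np.float64(-0.07), np.float64(-0.019)) (np.float64(-0.05), np.float64(-0.018)) (np.float64(-0.03), np.float64(-0.0189)) (np.float64(-0.01), np.float64(-0.0198)) (np.float64(0.01), np.float64(-0.019)) (np.float64(0.03), np.float64(-0.0207)) (np.float64(0.05), np.float64(-0.0211)) (np.float64(0.07), np.float64(-0.0211)) (np.float64(0.09), np.float64(-0.0206)) (np.float64(0.11), np.float64(-0.0225)) (np.float64(0.13), np.float64(-0.0228)) 
t 69.8 TCP rack 0.0076 0.114 0.3025 yaw 174.95 F [-0.7  0.4 -3.7] q [ 0.03  0.72  1.37 -0.    1.05 -1.45]
z [ 6.e-04 -5.e-04 -1.e+00] rotvec fix [ 0.03  0.04 -0.15] [0.6658 0.1341 0.3025]
```

Gap is ~2 mm now; push back to the panel, set down and retreat.

Call:
step_arm(
  rows=[
    [0.002,0,0,0,0,0],
    [0.002,0,-0.002,0,0,0],
    [0,0,-0.002,0,0,0],
    [0,0,0,0,0,0],
    [0,0,0,0,0,0],
  ],
)

```text
time: 70.45
position: [0.6695, 0.1344, 0.3]
tool_rot: [0.044, 0.999, -0.0, 0.0]
ft_force: [-4.4, -0.2, 4.4]
grip_width: 0.0345
grip_force: 20.0
```

Call:
step_arm(
  rows=[
    [0,0,0,0,0,0],
    [0,0,0,0,0,0],
    [0,0,0.02,0,0,0],
    [0,0,0.04,0,0,0],
    [0.03,0,0.05,0,0,0],
    [0.02,-0.05,0.04,0,0,0],
    [0,-0.05,0,0,0,0],
    [0,0,0,0,0,0],
    [0,0,0,0,0,0],
  ],
  jaw=0.046,
)

```text
time: 71.58
position: [0.7183, 0.0375, 0.4464]
tool_rot: [0.044, 0.999, 0.0, 0.001]
ft_force: [-0.1, -0.1, 0.4]
grip_width: 0.046
grip_force: 0.0
```

```bash
python3 gaps.py;python3 row.py; python3 wire.py; python3 - <<'E'
from hold import *
d=np.load("last.npz");cv2.imwrite("pics/wr8.png",cv2.resize(d["p"][:250],(800,391)))
E
```

```text
t 71.6 TCP rack 0.0688 0.0227 0.4464 yaw 174.9 F [-0.1 -0.1  0.4] q [-0.1   0.63  1.12  0.    1.39 -1.58]
side [(-140, 0), (-137, 0), (-134, 0), (-131, 0), (-128, 0), (-125, 0), (-122, 0), (-119, 0), (-116, 0), (-113, 0), (-110, 0), (-107, 0), (-104, 0), (-101, 0), (-98, 0), (-95, 6), (-92, 4), (-41, 6), (-38, 1), (-35, 4), (-32, 6), (22, 1), (25, 0), (28, 3), (85, 1), (88, 2), (91, 1), (148, 4)]
None (np.float64(-0.09), np.float64(-0.0183)) (np.float64(-0.07), np.float64(-0.0186)) (np.float64(-0.05), np.float64(-0.0181)) (np.float64(-0.03), np.float64(-0.0186)) (np.float64(-0.01), np.float64(-0.0196)) (np.float64(0.01), np.float64(-0.019)) (np.float64(0.03), np.float64(-0.0199)) (np.float64(0.05), np.float64(-0.0208)) (np.float64(0.07), np.float64(-0.02)) (np.float64(0.09), np.float64(-0.0198)) (np.float64(0.11), np.float64(-0.0213)) (np.float64(0.13), np.float64(-0.0207)) 
scene [(-140, 0), (-137, 0), (-134, 0), (-131, 0), (-128, 0), (-125, 0), (-122, 0), (-119, 0), (-116, 0), (-113, 0), (-110, 0), (-107, 0), (-104, 0), (-101, 0), (-71, 6), (-65, 6), (-59, 6), (-41, 2), (-38, 3), (
[... 879 characters left out ...]
e a [-0.0039  0.0286] b [0.0338 0.0658] tip 0.0119 0.0495 ztop 0.17
   shoulder [0.0074 0.0491] [0.0633 0.0749] 90.0
cap 1218 collar a,b 0.011 0.1082 range a [-0.0042  0.0283] b [0.0958 0.1278] tip 0.0118 0.112 ztop 0.169
   shoulder [0.0076 0.1081] [0.0738 0.064 ] 0.2
cap 1186 collar a,b 0.0128 -0.0673 range a [-0.0019  0.0301] b [-0.087  -0.0558] tip 0.0138 -0.0716 ztop 0.17
   shoulder [ 0.0078 -0.0673] [0.0748 0.0639] 0.0
t 71.7 TCP rack 0.0686 0.0241 0.4458 yaw 175.04 F [-0.2  0.5 -0.3] q [-0.1   0.63  1.12 -0.    1.39 -1.58]
side -0.1 40 -0.0299 0.0987
side 0 53 -0.0306 0.0984
side 0.07 65 -0.0307 0.0982
scene -0.1 40 -0.029 0.0991
scene 0 43 -0.0287 0.0986
scene 0.07 48 -0.0289 0.0993
```

View pics/wr8.png

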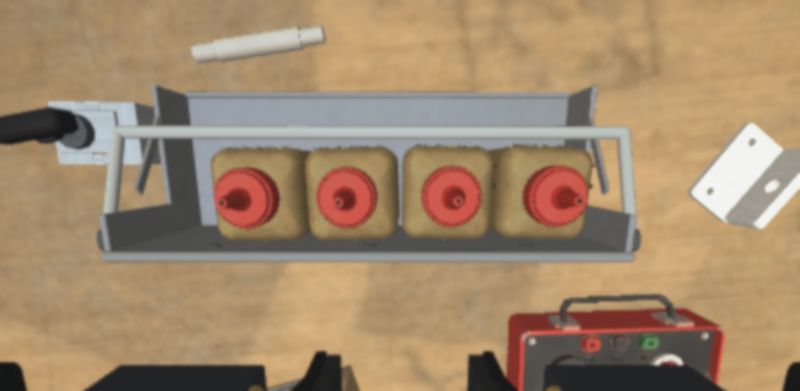

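```bash
python3 -c "
from rig import hand_in;print(hand_in())"
```

```text
the job is handed in; nothing more can be done
None
```

The job is handed in: all three fallen bottles stand with the fourth in a row against the panel with gaps of about 2–3 mm, and the bar is shut and the handle locked. Two of the bottles shifted after the bar was shut, so I gripped them by their collars and set them back with the bar still locked.

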